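# Top up the solenoid kit drawer

## Task

Pull the blue kit drawer all the way out to its stop and leave it out, then stand the two spare solenoid units from the bench in its two empty pockets, one in each, upright on the pocket's floor with the lug up. Set the spares down, do not drop them or let them fall over. Leave the units that are already in the drawer in their pockets and the other things on the bench where they are.

Things in the scene. Friction and masses are not known exactly. Their poses are not given: they have to be found in the camera images.
- kit_drawer (a joint): travel of the blue kit drawer in m: 0 shut (its start), 0.160 at its stop, fully out. It runs straight out of the cabinet's front (towards the cabinet's -x, roughly towards the robot) against about 4 N of friction and stays where it is left
- drawer_frame (a point): on the drawer's floor (14 mm above the bench), mid width, at the inner face of its front; moves with it; x points into the cabinet (pulled along -x), y left, z up. Inside 136 mm long (x), 222 wide; sides, back and two 6 mm partitions along x stand 114 mm above the floor (2 mm above the units' lugs), the front 122 mm. Low ribs across make three columns of two pockets
- drawer_handle (a point): middle of the blue drawer's handle: level steel bar 10 mm thick, 120 mm long along the drawer's y, 124 mm above the bench, 45 mm out from the front plate (40 mm free behind it), 18 mm below the cabinet's top. The grey drawer beside it has a like handle, is locked and is no part of the job
- cabinet: fixed grey bench cabinet; origin: its front lower edge, on the bench, mid width; x points away from the front, y left, z up. The cabinet is 260 (x) x 420 (y) x 142 mm high. The blue kit drawer is in its left bay (y = +76 mm), a narrower locked grey drawer in its right bay. With the kit drawer at its stop all six pockets stand clear of the cabinet
- pocket_1 (a point): centre of the floor of one pocket of the drawer (34 mm behind the front, left column), axes as drawer_frame; pocket 46 mm (x) by 70 mm (y), closed by ribs 40 mm high in x and by side walls in y 3 mm from a unit. Moves with the drawer. Two of the six pockets are empty, which ones differs
- pocket_2 (a point): centre of the floor of one pocket of the drawer (34 mm behind the front, middle column), axes as drawer_frame; pocket 46 mm (x) by 70 mm (y), closed by ribs 40 mm high in x and by side walls in y 3 mm from a unit. Moves with the drawer. Two of the six pockets are empty, which ones differs
- pocket_3 (a point): centre of the floor of one pocket of the drawer (34 mm behind the front, right column), axes as drawer_frame; pocket 46 mm (x) by 70 mm (y), closed by ribs 40 mm high in x and by side walls in y 3 mm from a unit. Moves with the drawer. Two of the six pockets are empty, which ones differs
- pocket_4 (a point): centre of the floor of one pocket of the drawer (102 mm behind the front, left column), axes as drawer_frame; pocket 46 mm (x) by 70 mm (y), closed by ribs 40 mm high in x and by side walls in y 3 mm from a unit. Moves with the drawer. Two of the six pockets are empty, which ones differs
- pocket_5 (a point): centre of the floor of one pocket of the drawer (102 mm behind the front, middle column), axes as drawer_frame; pocket 46 mm (x) by 70 mm (y), closed by ribs 40 mm high in x and by side walls in y 3 mm from a unit. Moves with the drawer. Two of the six pockets are empty, which ones differs
- pocket_6 (a point): centre of the floor of one pocket of the drawer (102 mm behind the front, right column), axes as drawer_frame; pocket 46 mm (x) by 70 mm (y), closed by ribs 40 mm high in x and by side walls in y 3 mm from a unit. Moves with the drawer. Two of the six pockets are empty, which ones differs
- unit_1: solenoid unit standing in a pocket: black coil block in a zinc-plated yoke, 64 wide (y) x 40 thick (x) x 80 mm high, on top a centred lug 56 wide (y) x 14 thick x 32 mm high, 112 mm in all, 0.45 kg; origin: centre of its foot; z up to the lug
- unit_2: solenoid unit standing in a pocket: black coil block in a zinc-plated yoke, 64 wide (y) x 40 thick (x) x 80 mm high, on top a centred lug 56 wide (y) x 14 thick x 32 mm high, 112 mm in all, 0.45 kg; origin: centre of its foot; z up to the lug
- unit_3: solenoid unit standing in a pocket: black coil block in a zinc-plated yoke, 64 wide (y) x 40 thick (x) x 80 mm high, on top a centred lug 56 wide (y) x 14 thick x 32 mm high, 112 mm in all, 0.45 kg; origin: centre of its foot; z up to the lug
- unit_4: solenoid unit standing in a pocket: black coil block in a zinc-plated yoke, 64 wide (y) x 40 thick (x) x 80 mm high, on top a centred lug 56 wide (y) x 14 thick x 32 mm high, 112 mm in all, 0.45 kg; origin: centre of its foot; z up to the lug
- spare_1: spare unit lying on a broad side on the bench at the left (origin 20 mm up): black coil block in a zinc-plated yoke, 64 wide (y) x 40 thick (x) x 80 mm high, on top a centred lug 56 wide (y) x 14 thick x 32 mm high, 112 mm in all, 0.45 kg. Origin: centre of its flat foot; z from foot to lug; y across its width. In a pocket its narrow edges are 3 mm from walls: fingers fit only at the lug faces
- spare_2: spare unit standing on the bench at the left, lug up: black coil block in a zinc-plated yoke, 64 wide (y) x 40 thick (x) x 80 mm high, on top a centred lug 56 wide (y) x 14 thick x 32 mm high, 112 mm in all, 0.45 kg. Origin: centre of its flat foot; z from foot to lug; y across its width. In a pocket its narrow edges are 3 mm from walls: fingers fit only at the lug faces
- bracket_1: bystander, leave it where it is: loose zinc-plated angle bracket, 96 x 28 x 60 mm, with a black terminal block; origin: centre of its underside
- bracket_2: bystander, leave it where it is: loose zinc-plated angle bracket, 96 x 28 x 60 mm, with a black terminal block; origin: centre of its underside
- spray_can: bystander, leave it where it is: black spray can, 54 mm diameter, 160 mm high, standing; origin: centre of its underside
- tape_roll: bystander, leave it where it is: roll of yellow tape lying flat, 96 mm across, 24 mm high; origin: centre of its underside
- screwdriver: bystander, leave it where it is: screwdriver lying on the bench, 200 mm long; origin near its middle
- yellow_bin: bystander, leave it where it is: yellow open bin, 150 x 100 x 70 mm; origin: centre of its underside
- grease_jar: bystander, leave it where it is: white jar with red cap, 60 mm diameter, 60 mm high; origin: centre of its underside

How it is judged:
By the outcome, as a careful person would: the job done as asked, in the order asked, and still so for the second after the job is handed in, with the robot touching nothing.
It also fails if it takes over 72 s, if anything falls off the work surface, if the arm or the gripper's body presses on something with over 40 N, if the wrist force passes 120 N, or if a joint passes its speed limit or range.

## Robot

A 6-joint arm with a two-finger parallel gripper is mounted at the origin on the work surface. World frame = base frame: x ahead of the robot, y to its left, z up, the work surface at z = 0. Lengths are in m, angles in degrees, forces in N, time in s.
With the tool pointing down it reaches from about 0.25 to 0.725 m from the base axis. Payload 9.7 kg.
Tool frame: the origin (TCP) lies between the finger pads; the fingertips stand 19 mm ahead of it and the grasp point (between the pads) is the TCP; z points along the fingers, y is the line along which they close (so a half turn about z gives the same grasp; the last joint's range is limited). The gripper opens to 85 mm and grips with 20 to 120 N. Pads are 22 mm wide; open, the fingers measure 114 mm over their backs; the gripper's body (76 mm by 85 mm) begins 54 mm behind the grasp point. The pads swing forward as they close: fully open they stand 13 mm farther back than shut.
Start: joints at [-77.349, 4.979, 10.078, 95.1, 0, 90], TCP at [0.12, -0.537, 0.216] pointing down, gripper open.
Joint ranges: [-179.16, 179.16], [-48.56, 103.87], [-65.8, 70.77], [-126.05, 130.52], [-82.76, 87.17], [-180, 180]. Speed limits (degrees/s): [127.2, 127.2, 147.25, 180, 180, 180].

## Interface

Orientations are given as [roll, pitch, yaw] about the fixed x, y, z axes, in that order (R = Rz(yaw) Ry(pitch) Rx(roll)).
In Python, from workcell import bot gives the robot as it stands. The module is installed in compiled form; this text tells all that it offers.
- The arm moves only by the shell command python3 -m crank 'ROWS' [OPENING] [FORCE]. ROWS is JSON, a list that holds one entry, the list of rows, each a list of 6 numbers: the shift along the world's x, y, z as a fraction of full scale, then the turn, a rotation vector about the world's x, y, z as a fraction of full scale. In form: [[[x, y, z, wx, wy, wz], ...]]. A call has 1 to 20 rows; each row shifts and turns the commanded pose from where the row before left it; what a row does not reach is not made up. Full scale, the value 1, is 20 mm for a shift and 0.12 rad for a turn. A row lasts 1/12 s, in which the tool goes at most 41.7 mm and 7.16 degrees, less where a joint would pass 70% of its speed; a pose out of reach is approached as far as the arm can. A call with a number of a shift or a turn outside -1 to 1 is refused whole. A call with a gripper value outside its range is refused whole. OPENING is the opening, from 0 (shut) to 1 (fully open), set as the call begins (- or left out, the last holds). The fingers move at their own pace and stop on an object; FORCE is the grip in N (left out, the last holds). Time passes only in rows, so rows that do not move let the fingers close. It gives the time, the measured TCP pose, the force, the opening and the grip force at its end, in the units of the state.
- bot.get_obs(): the state, without advancing time (a new reading comes with each control period).
- bot.camera(name): name is "side" or "top" or "wrist"; returns the picture (480x640x3 uint8, red, green, blue); there is no depth.
- bot.camera_model(name): a dict with "vertical_fov" (degrees; the focal length in pixels is half the picture's height over the tangent of half this angle, whatever the lens; pixels are square), "cx", "cy" (the principal point, pixels), "R" (3x3) and "t" (3): a world point X has camera coordinates R X + t. Camera axes: x right, y down, z forward; pixel columns grow to the right and rows downward; lengths in m; the calibration is good to about 2 mm. The wrist camera is an equidistant fisheye: a pixel r from the principal point sees the ray r / f radians off the axis. A picture is of the moment at which its call begins: read the wrist's pose just before it. camera_model takes no time and is no camera call; for the wrist camera it gives the pose at the moment of the call.
- bot.job_done(): hands the job in; it is judged then, once.
The state is a dict: "time": time; "q": joint angles; "qd": joint speeds; "joint_efforts": joint torques, N m; "ee_pos": TCP position; "tcp_rot": TCP orientation; "wrist_force": force on the tool from outside, world axes, zero at the start; "torque": the same for the moment, N m; "opening": finger opening in m; "grasp_force": force on a finger pad.
Only numpy, scipy, OpenCV 4.12 (cv2) and the standard library are available. Lean on these libraries where they do the work, as an engineer would, in place of code of your own. Each camera call takes 0.05 s, during which the arm holds its last target. There are 200 camera calls.

## Working session

There is one attempt and no reset: what is moved stays moved. The work goes in short steps, Python scripts to look and compute and a shell command to move; the robot and the scene stay as the last step left them, time stands still between calls to the robot, and variables do not carry over. Pictures are saved under pics/ and viewed, at most 10 in all, crops included, and the job is handed in when it is done.

```bash
mkdir -p pics; python3 - <<'E'
from workcell import bot
import cv2,numpy as np
o=bot.get_obs(); print(o)
for n in("side","top","wrist"):
    m=bot.camera_model(n); print(n,{k:np.round(v,3).tolist() for k,v in m.items()})
    cv2.imwrite(f"pics/{n}0.png",bot.camera(n)[:,:,::-1])
E
```

```text
{'time': 0.0, 'q': array([-7.73497477e+01,  5.01101277e+00,  1.00342373e+01,  9.50990311e+01,
       -2.86680989e-04,  9.00002102e+01]), 'qd': array([-0.03933866,  0.07474818,  0.12736823, -0.02092528,  0.01238854,
       -0.11744472]), 'joint_efforts': array([ 1.31346911e-03, -5.20391822e+01,  4.64801538e+01,  1.65299722e-02,
       -8.77032539e-05,  7.53246894e-06]), 'ee_pos': array([ 0.12039386, -0.53640772,  0.21508197]), 'tcp_rot': array([-1.79924193e+02,  2.86958818e-04,  1.26500425e+01]), 'wrist_force': array([-0.04639952, -0.03834117, -0.44024878]), 'torque': array([-0.02124877,  0.03723718,  0.01495816]), 'grasp_force': 0.0, 'opening': 0.0854754223853031}
side {'vertical_fov': 47.413, 'cx': 308.067, 'cy': 229.867, 'R': [[-0.919, 0.394, -0.007], [0.361, 0.837, -0.41], [-0.156, -0.379, -0.912]], 't': [0.504, -0.136, 1.586]}
top {'vertical_fov': 50.45, 'cx': 308.252, 'cy': 241.717, 'R': [[0.011, -1.0, 0.009], [-0.98, -0.013, -0.196], [0.196, -0.006, -0.98]], 't': [-0.032, 0.564, 1.385]}
wrist {'vertical_fov': 65.706, 'cx': 317.562, 'cy': 246.014, 'R': [[0.219, -0.976, -0.0], [-0.939, -0.211, 0.271], [-0.265, -0.059, -0.962]], 't': [-0.55, -0.034, 0.378]}
```

View pics/side0.png

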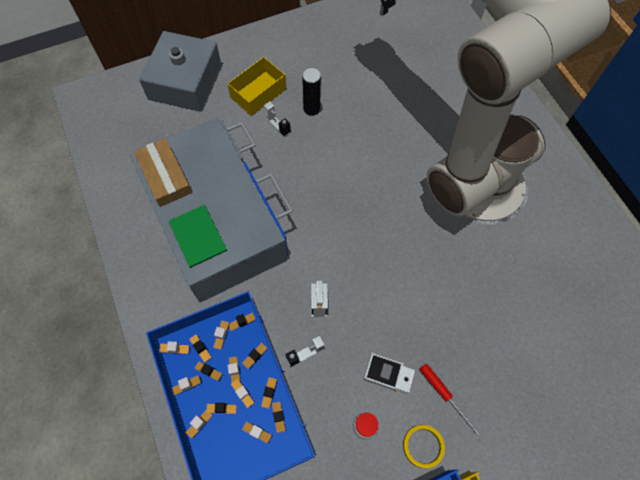

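View pics/top0.png

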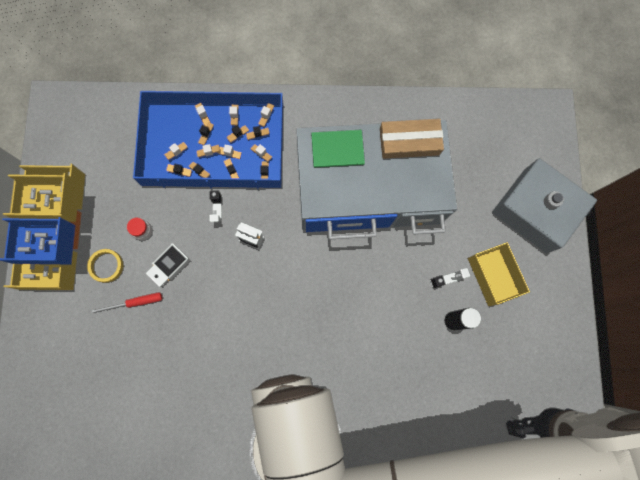

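Side view: cabinet with blue drawer handle around (275,205), the standing spare at (319,298), the lying spare at (390,373). Top view: blue handle bar at (330–375,245), standing spare at (249,235), lying spare at (167,265) with its lug towards lower left.

```bash
cat > h.py <<'E'
from workcell import bot
import cv2,numpy as np
def ray(n,u,v,m=None):
    m=m or bot.camera_model(n); R=np.array(m["R"]);t=np.array(m["t"])
    f=240/np.tan(np.radians(m["vertical_fov"])/2)
    a,b=(u-m["cx"])/f,(v-m["cy"])/f
    if n=="wrist":
        r=np.hypot(a,b)+1e-12; d=np.array([a/r*np.sin(r),b/r*np.sin(r),np.cos(r)])
    else: d=np.array([a,b,1.])
    return -R.T@t,R.T@d
def onz(n,u,v,z,m=None):
    c,d=ray(n,u,v,m); return np.round(c+d*(z-c[2])/d[2],4)
def pix(n,X,m=None):
    m=m or bot.camera_model(n); R=np.array(m["R"]);t=np.array(m["t"]);p=R@np.array(X)+t
    f=240/np.tan(np.radians(m["vertical_fov"])/2)
    if n=="wrist":
        h=np.hypot(p[0],p[1]);th=np.arctan2(h,p[2]);return np.round([m["cx"]+f*th*p[0]/h,m["cy"]+f*th*p[1]/h],1)
    return np.round([m["cx"]+f*p[0]/p[2],m["cy"]+f*p[1]/p[2]],1)
E
python3 - <<'E'
from h import *
t=cv2.imread("pics/top0.png");s=cv2.imread("pics/side0.png")
R=lambda i,f:cv2.resize(i,None,fx=f,fy=f,interpolation=cv2.INTER_CUBIC)
a=R(t[200:300,270:470],4); b=R(t[210:300,140:270],3); c=R(s[270:400,300:420],2)
im=np.zeros((600,800,3),np.uint8); im[:280]=a[:280]; 
h=b.shape;im[290:290+h[0],:h[1]]=b; h=c.shape;im[290:290+h[0],400:400+h[1]]=c
cv2.imwrite("pics/c1.png",im)
E
```

```text
(no output)
```

View pics/c1.png

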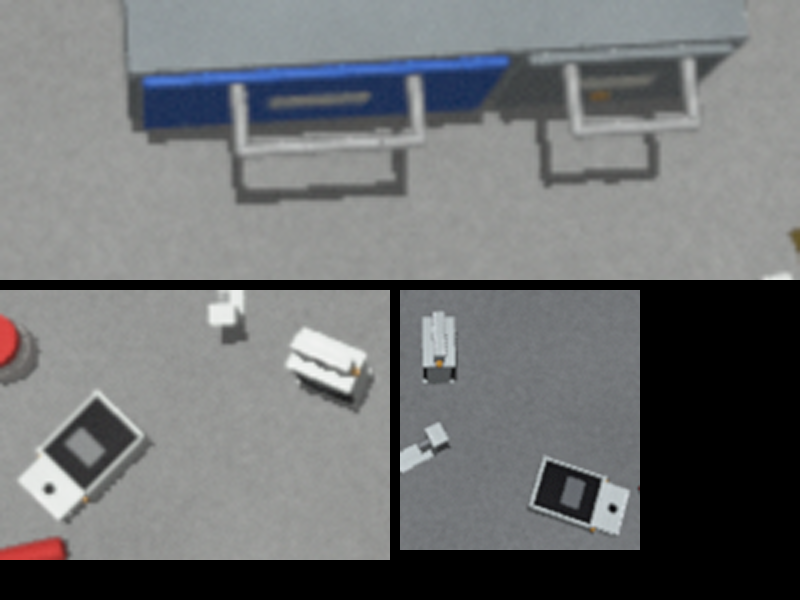

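The enlarged views show the blue handle bar from crop (238,148) to (422,139), the lying spare's coil corners at (97,390),(145,437) with its lug end at (20,480)–(65,520), and the standing spare's lug strip near (335,350).

```bash
python3 - <<'E'
from h import *
A=lambda u,v:(270+u/4,200+v/4); B=lambda u,v:(140+u/3,210+(v-290)/3); C=lambda u,v:(300+(u-400)/2,270+(v-290)/2)
print("bar",[onz("top",*A(*p),.129) for p in((238,146),(422,137))])
print("cab top front",[onz("top",*A(*p),.142) for p in((128,72),(747,37))])
print("greybar",[onz("top",*A(*p),.129) for p in((578,130),(695,123))])
print("lying body .04",[onz("top",*B(*p),.04) for p in((97,390),(145,437),(85,497),(38,455))])
print("lying lugend .027",[onz("top",*B(*p),.027) for p in((20,480),(65,520))])
print("lying side",[onz("side",*C(*p),.04) for p in((545,457),(606,474),(592,531),(530,506))],[onz("side",*C(*p),.027) for p in((629,486),(616,534))])
print("stand lug top",[onz("top",*B(*p),.112) for p in((305,334),(363,358))])
print("stand side",[onz("side",*C(*p),.112) for p in((438,313),(438,360))])
for n in("top","side"):print(ray(n,0,0)[0])
E
```

```text
bar [array([ 0.5652, -0.0817,  0.129 ]), array([ 0.573 , -0.2056,  0.129 ])]
cab top front [array([ 0.6122, -0.0072,  0.142 ]), array([ 0.642 , -0.4242,  0.142 ])]
greybar [array([ 0.5792, -0.311 ,  0.129 ]), array([ 0.5851, -0.3903,  0.129 ])]
lying body .04 [array([0.5583, 0.3622, 0.04  ]), array([0.5136, 0.3141, 0.04  ]), array([0.456 , 0.3669, 0.04  ]), array([0.4952, 0.4137, 0.04  ])]
lying lugend .027 [array([0.473 , 0.4329, 0.027 ]), array([0.4356, 0.3878, 0.027 ])]
lying side [array([0.5144, 0.3238, 0.04  ]), array([0.4549, 0.3719, 0.04  ]), array([0.5013, 0.4255, 0.04  ]), array([0.5569, 0.3698, 0.04  ])] [array([0.4327, 0.3946, 0.027 ]), array([0.4738, 0.4392, 0.027 ])]
stand lug top [array([0.5987, 0.1575, 0.112 ]), array([0.577 , 0.1041, 0.112 ])]
stand side [array([0.5712, 0.1229, 0.112 ]), array([0.5952, 0.1777, 0.112 ])]
[ 0.2817711  -0.01599455  1.46874455]
[0.75988964 0.51681773 1.39400744]
```

```bash
python3 -m crank '[[[0.94,0.82,0.05,0,0,0.5],[0.94,0.82,0.05,0,0,0.5],[0.94,0.82,0.05,0,0,0.5],[0.94,0.82,0.05,0,0,0.5],[0.94,0.82,0.05,0,0,0.5],[0.94,0.82,0.05,0,0,0.5],[0.94,0.82,0.05,0,0,0.5],[0.94,0.82,0.05,0,0,0.5],[0.94,0.82,0.05,0,0,0.5],[0.94,0.82,0.05,0,0,0.5],[0.94,0.82,0.05,0,0,0.5],[0.94,0.82,0.05,0,0,0.5],[0.94,0.82,0.05,0,0,0.5],[0.94,0.82,0.05,0,0,0.5],[0.94,0.82,0.05,0,0,0.5],[0.94,0.82,0.05,0,0,0.5],[0.94,0.82,0.05,0,0,0.5],[0.94,0.82,0.05,0,0,0.5],[0.9,0.8,0,0,0,0.5],[0.9,0.8,0,0,0,0.5]]]' 0.47 30 && python3 -m crank '[[[0.9,0.8,0,0,0,0.5],[0.9,0.8,0,0,0,0.5],[0.5,0.5,0,0,0,0.5],[0.3,0.3,0,0,0,0.33],[0,0,0,0,0,0],[0,0,0,0,0,0]]]'
python3 - <<'E'
from h import *
m=bot.camera_model("wrist"); i=bot.camera("wrist")[:,:,::-1].copy()
print(bot.get_obs()["ee_pos"],bot.get_obs()["q"],ray("wrist",320,240,m))
for X in((.565,-.082,.129),(.573,-.206,.129)): print(pix("wrist",X,m)); cv2.circle(i,tuple(int(a) for a in pix("wrist",X,m)),3,(0,0,255),1)
cv2.imwrite("pics/w1.png",i)
E
```

```text
time: 1.82
ee_pos: [0.4956, -0.2084, 0.2336]
tcp_rot: [-180.0, -0.0, 81.6]
wrist_force: [-0.5, -0.4, -0.3]
opening: 0.0401
grasp_force: 0.0
time: 2.32
ee_pos: [0.5468, -0.1612, 0.2333]
tcp_rot: [-179.9, -0.0, 94.0]
wrist_force: [0.4, -0.0, -0.6]
opening: 0.0399
grasp_force: 0.0
[ 0.54654329 -0.16162537  0.23358327] [-1.64693153e+01  8.26053410e+00  1.56631480e+01  9.74337677e+01
 -9.18017895e-03  6.96226187e+01] (array([ 0.5429427, -0.0926542,  0.3909869]), array([ 0.02376373, -0.2556255 , -0.96648378]))
[350.4 130.9]
[346.6 297.3]
```

View pics/w1.png

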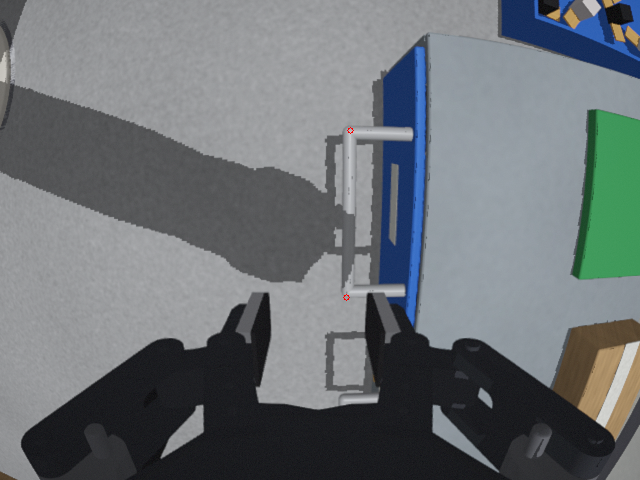

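The wrist view shows the bar between its posts at (349,130) and (347,291), within 2 mm of the estimate, so I descend on the bar's middle.

```bash
python3 -m crank '[[[0.4,0.3,0,0,0,0],[0.4,0.3,-0.4,0,0,0],[0.35,0.3,-0.6,0,0,0],[0,0,-0.8,0,0,0],[0,0,-0.8,0,0,0],[0,0,-0.8,0,0,0],[0,0,-0.8,0,0,0],[0,0,-0.7,0,0,0],[0,0,-0.5,0,0,0],[0,0,-0.1,0,0,0],[0,0,0,0,0,0]]]' && python3 -m crank '[[[0,0,0,0,0,0],[0,0,0,0,0,0],[0,0,0,0,0,0],[0,0,0,0,0,0],[0,0,0,0,0,0]]]' 0 40
```

```text
time: 3.28
ee_pos: [0.5695, -0.1431, 0.1226]
tcp_rot: [-179.9, -0.0, 94.0]
wrist_force: [0.1, 0.1, 0.5]
opening: 0.0402
grasp_force: 0.0
time: 3.7
ee_pos: [0.5701, -0.1435, 0.1243]
tcp_rot: [180.0, 0.0, 94.0]
wrist_force: [-0.7, -0.1, 0.2]
opening: -0.0001
grasp_force: 0.0
```

```bash
python3 - <<'E'
from h import *
i=bot.camera("wrist")[:,:,::-1]; s=bot.camera("side")[:,:,::-1]
im=np.zeros((480,800,3),np.uint8); im[:,:400]=i[:,130:530]; im[:,400:]=cv2.resize(s[150:270,220:320],(400,480))
cv2.imwrite("pics/w2.png",im); print(bot.get_obs()["opening"],bot.get_obs()["grasp_force"])
E
```

```text
0.00014496581919676762 0.0
```

View pics/w2.png

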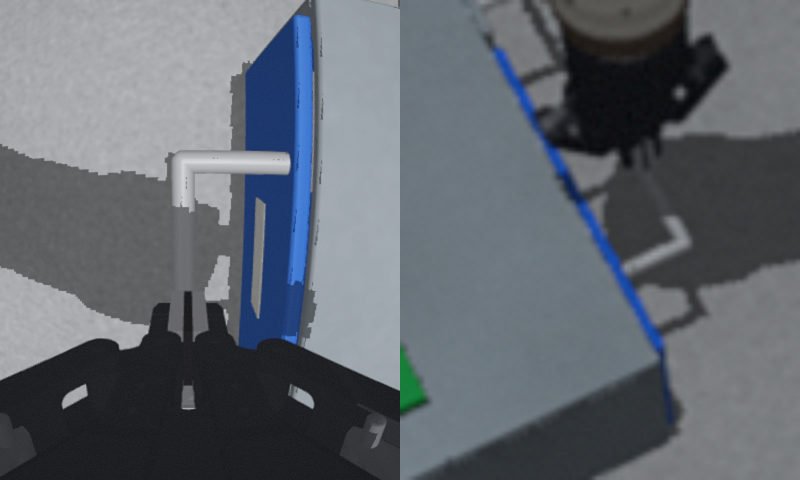

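The view shows the pads at the bar line (187,300), but the reading says shut; a short pull with a force check will tell.

```bash
python3 -m crank '[[[-0.2,-0.014,0,0,0,0],[-0.2,-0.014,0,0,0,0],[-0.3,-0.02,0,0,0,0],[-0.3,-0.02,0,0,0,0]]]'
python3 - <<'E'
from h import *
i=bot.camera("wrist")[:,:,::-1]
cv2.imwrite("pics/w3.png",cv2.resize(i[100:420,230:530],(562,600))); print(bot.get_obs()["opening"],bot.get_obs()["grasp_force"],bot.get_obs()["wrist_force"])
E
```

```text
time: 4.13
ee_pos: [0.5491, -0.1448, 0.1237]
tcp_rot: [-180.0, -0.0, 94.0]
wrist_force: [-0.8, -0.2, -0.4]
opening: -0.0001
grasp_force: 0.0
-0.00016429799599785298 0.0 [0.53139229 0.20107271 0.05524282]
```

View pics/w3.png

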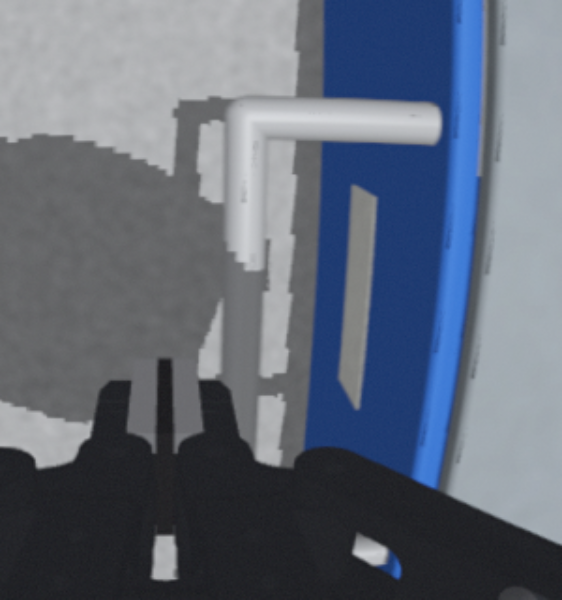

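```bash
python3 - <<'E'
from h import *
m=bot.camera_model("wrist");o=bot.get_obs();p=o["ee_pos"];print(p,ray("wrist",0,0,m)[0]-p)
for dz in(-.019,0,.02): print(dz,pix("wrist",p+[0,0,dz],m))
for z in(.06,.08,.1,.124,.129): print(z,onz("wrist",361,159,z,m))
i=bot.camera("side")[:,:,::-1]
cv2.imwrite("pics/s3.png",cv2.resize(i[170:230,240:320],(800,600),interpolation=cv2.INTER_CUBIC))
for X in(p+[0,0,-.019],p+[0,0,0],p+[0,0,.02],[.565,-.082,.129],[.573,-.2056,.129]): print("side",pix("side",X))
E
```

```text
[ 0.54829914 -0.14492173  0.12398353] [-0.00392442  0.06862743  0.15760372]
-0.019 [316.  281.4]
0 [315.8 296.3]
0.02 [315.6 315.6]
0.06 [ 0.5707 -0.0835  0.06  ]
0.08 [ 0.5683 -0.0829  0.08  ]
0.1 [ 0.5659 -0.0822  0.1   ]
0.124 [ 0.5631 -0.0814  0.124 ]
0.129 [ 0.5625 -0.0813  0.129 ]
side [286.6 191.5]
side [286.3 188.1]
side [286.  184.4]
side [289.4 209.2]
side [269.  172.1]
```

View pics/s3.png

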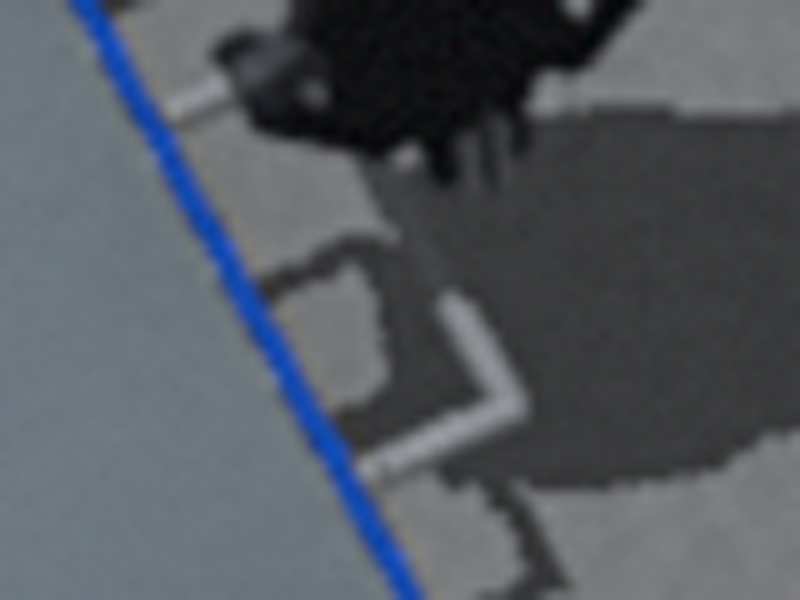

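The side view confirms the shut tips at (289,188) stand about 20 mm higher than the readout implies, above the bar (corner at (291,210)). So the fingers closed over the bar. I open, go back and straddle about 22 mm lower.

```bash
python3 -m crank '[[[0,0,0,0,0,0],[0.3,0.02,0,0,0,0],[0.4,0.03,0,0,0,0],[0.3,0.02,0,0,0,0],[0,0,-0.2,0,0,0],[0,0,-0.2,0,0,0],[0,0,-0.2,0,0,0],[0,0,-0.2,0,0,0],[0,0,-0.2,0,0,0],[0,0,-0.1,0,0,0],[0,0,0,0,0,0]]]' 0.47 && python3 -m crank '[[[0,0,0,0,0,0],[0,0,0,0,0,0],[0,0,0,0,0,0],[0,0,0,0,0,0],[0,0,0,0,0,0]]]' 0 40
python3 - <<'E'
from h import *
m=bot.camera_model("wrist");i=bot.camera("wrist")[:,:,::-1];cv2.imwrite("pics/w4.png",i);np.save("m4.npy",m,allow_pickle=True)
o=bot.get_obs();print(o["opening"],o["grasp_force"],o["wrist_force"])
E
```

```text
time: 5.15
ee_pos: [0.5695, -0.1434, 0.1011]
tcp_rot: [-180.0, -0.0, 94.0]
wrist_force: [-0.6, 0.6, -0.4]
opening: 0.0404
grasp_force: 0.0
time: 5.57
ee_pos: [0.5683, -0.1436, 0.1021]
tcp_rot: [-179.8, 0.0, 94.0]
wrist_force: [-9.0, -0.7, 5.1]
opening: 0.0082
grasp_force: 39.4
0.00789148401181507 39.43564832210541 [-9.43893162 -0.29780448  4.81367252]
```

The bar is gripped (opening about 8 mm, 39 N). Now the pull.

```bash
python3 -m crank '[[[-0.2,-0.014,0,0,0,0],[-0.4,-0.028,0,0,0,0],[-0.5,-0.035,0,0,0,0],[-0.5,-0.035,0,0,0,0],[-0.5,-0.035,0,0,0,0],[-0.5,-0.035,0,0,0,0],[-0.5,-0.035,0,0,0,0],[-0.5,-0.035,0,0,0,0],[-0.5,-0.035,0,0,0,0],[-0.5,-0.035,0,0,0,0],[-0.5,-0.035,0,0,0,0],[-0.5,-0.035,0,0,0,0],[-0.5,-0.035,0,0,0,0],[-0.5,-0.035,0,0,0,0],[-0.5,-0.035,0,0,0,0],[-0.4,-0.028,0,0,0,0],[-0.2,-0.014,0,0,0,0]]]' && python3 -m crank '[[[-0.15,-0.01,0,0,0,0],[-0.15,-0.01,0,0,0,0],[-0.15,-0.01,0,0,0,0],[0,0,0,0,0,0]]]'
```

```text
time: 7.03
ee_pos: [0.4155, -0.1551, 0.1022]
tcp_rot: [179.9, 0.1, 94.0]
wrist_force: [5.4, -2.8, -3.1]
opening: 0.0079
grasp_force: 39.6
time: 7.37
ee_pos: [0.4087, -0.1555, 0.1022]
tcp_rot: [179.7, 0.1, 94.0]
wrist_force: [12.8, -4.5, -5.8]
opening: 0.0081
grasp_force: 39.8
```

```bash
python3 -m crank '[[[-0.15,-0.01,0,0,0,0],[-0.15,-0.01,0,0,0,0],[-0.1,0,0,0,0,0],[0,0,0,0,0,0]]]'
```

```text
time: 7.7
ee_pos: [0.4084, -0.1556, 0.1025]
tcp_rot: [178.8, 0.1, 94.1]
wrist_force: [56.2, 0.6, -30.6]
opening: 0.0079
grasp_force: 39.0
```

```bash
python3 -m crank '[[[0.2,0.01,0,0,0,0],[0.2,0.01,0,0,0,0]]]' && python3 -m crank '[[[0,0,0,0,0,0],[0,0,0,0,0,0],[0,0,0,0,0,0],[0,0,0.4,0,0,0],[0,0,0.9,0,0,0],[0,0,1,0,0,0],[0,0,1,0,0,0],[0.4,-0.2,1,0,0,0],[0.5,-0.2,1,0,0,0],[0.5,-0.2,1,0,0,0],[0.5,-0.2,1,0,0,0],[0.5,-0.2,1,0,0,0],[0.5,-0.2,1,0,0,0],[0.5,-0.2,1,0,0,0],[0.5,-0.2,0.8,0,0,0],[0.5,-0.2,0.6,0,0,0],[0.4,-0.1,0.4,0,0,0],[0.2,0,0,0,0,0],[0,0,0,0,0,0],[0,0,0,0,0,0]]]' 0.47
python3 - <<'E'
from h import *
m=bot.camera_model("wrist");i=bot.camera("wrist")[:,:,::-1];cv2.imwrite("pics/w5.png",i);np.save("m5.npy",m,allow_pickle=True)
t=bot.camera("top")[:,:,::-1];cv2.imwrite("pics/top5.png",t)
o=bot.get_obs();print(o["ee_pos"],o["time"],o["q"])
E
```

```text
time: 7.87
ee_pos: [0.4088, -0.1555, 0.1023]
tcp_rot: [179.8, 0.1, 94.0]
wrist_force: [-5.4, -5.9, 5.4]
opening: 0.0077
grasp_force: 42.0
time: 9.53
ee_pos: [0.5065, -0.1926, 0.3433]
tcp_rot: [-180.0, -0.0, 94.0]
wrist_force: [-0.1, -0.0, -0.4]
opening: 0.0399
grasp_force: 0.0
[ 0.50621789 -0.19255204  0.34346339] 9.6333 [-2.08259661e+01  9.29117652e+00  2.95702332e+01  1.10324702e+02
  8.30656448e-04  6.51852088e+01]
```

View pics/w5.png

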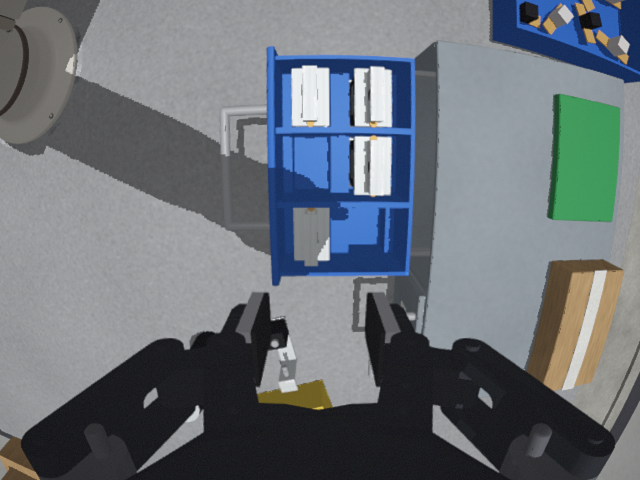

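Wrist view: drawer fully out; units at (310,95), (373,95), (373,165), (312,235). The empty pockets are pocket_2 (310,165) and pocket_6 (372,235). I measure wall tops at z=0.128.

```bash
python3 - <<'E'
from h import *
m=np.load("m5.npy",allow_pickle=True).item(); i=cv2.imread("pics/w5.png").astype(float); b=i[:,:,0]; h=cv2.cvtColor(i.astype(np.uint8),cv2.COLOR_BGR2HSV)
msk=((h[:,:,0]>100)&(h[:,:,0]<125)&(h[:,:,1]>120))
def runs(v,th):
    r=[];s=None
    for k,x in enumerate(list(v)+[0]):
        if x>th and s is None:s=k
        if x<=th and s is not None: r.append((s,k-1));s=None
    return r
for c in(285,340,402):
    v=np.where(msk[45:290,c],b[45:290,c],0); print("col",c,[(a+45,e+45) for a,e in runs(v,165)])
for rr in(75,131,165,205,250):
    v=np.where(msk[rr,255:425],b[rr,255:425],0); print("row",rr,[(a+255,e+255) for a,e in runs(v,165)])
print(b[50:285:1,340].astype(int).tolist())
# lugs: top at z=.126, whitest strip
E
```

```text
col 285 [(56, 59), (74, 133), (136, 168)]
col 340 [(55, 58), (75, 132), (135, 192), (202, 206), (220, 252), (272, 275)]
col 402 [(58, 60), (128, 133), (202, 207), (272, 274)]
row 75 [(267, 273), (282, 290), (330, 348), (411, 414)]
row 131 [(267, 273), (276, 414)]
row 165 [(268, 274), (283, 292), (294, 327), (331, 348), (411, 413)]
row 205 [(340, 412)]
row 250 [(331, 347), (384, 387), (407, 409)]
[166, 165, 160, 159, 167, 201, 210, 209, 180, 116, 96, 97, 97, 96, 97, 95, 99, 97, 97, 98, 96, 98, 107, 115, 132, 206, 212, 211, 211, 211, 211, 211, 212, 212, 212, 212, 212, 212, 212, 212, 212, 212, 213, 213, 213, 213, 213, 212, 213, 213, 213, 213, 213, 213, 213, 214, 213, 212, 213, 213, 214, 213, 214, 214, 214, 214, 214, 214, 214, 214, 214, 214, 215, 215, 214, 214, 215, 214, 215, 215, 215, 215, 193, 140, 115, 184, 215, 216, 215, 214, 215, 215, 214, 214, 213, 214, 214, 213, 213, 213, 213, 213, 214, 213, 213, 213, 213, 213, 213, 213, 214, 214, 214, 213, 213, 213, 213, 213, 213, 212, 213, 212, 212, 212, 213, 213, 212, 213, 212, 211, 211, 210, 211, 211, 212, 212, 211, 212, 212, 211, 211, 211, 183, 114, 103, 105, 106, 105, 103, 103, 106, 145, 169, 173, 174, 173, 168, 128, 116, 117, 115, 116, 117, 117, 116, 116, 116, 114, 113, 123, 181, 208, 208, 207, 208, 207, 207, 207, 208, 206, 206, 207, 207, 205, 206, 206, 206, 205, 205, 206, 206, 206, 206, 206, 205, 205, 206, 205, 205, 205, 205, 204, 175, 131, 107, 106, 106, 107, 105, 106, 105, 105, 107, 105, 105, 105, 106, 105, 103, 103, 101, 110, 171, 203, 203, 198, 174, 166, 166, 166, 167, 167, 165, 165, 165]
```

```bash
python3 - <<'E'
from h import *
m=np.load("m5.npy",allow_pickle=True).item()
P=lambda u,v,z=.128:onz("wrist",u,v,z,m)
for n,u,v in(("Lwall",402,59),("Lwall",340,56.7),("P1",402,130.5),("P1",340,130),("P2",402,204.5),("P2",340,204.2),("Rwall",402,273),("Rwall",340,273.4)):print(n,P(u,v))
for n,u,v in(("back",412.5,75),("back",412,165),("back",408,250)):print(n,P(u,v))
for n,u,v in(("front in",273.5,75),("front in",274.5,165),("front in",274,131),("front out",266.5,75)):print(n,P(u,v,.136))
# rib / floor check: pocket 2 floor
t=cv2.imread("pics/top5.png"); h=cv2.cvtColor(t,cv2.COLOR_BGR2HSV)
cv2.imwrite("pics/t5c.png",cv2.resize(t[200:310,290:420],None,fx=5,fy=5,interpolation=cv2.INTER_CUBIC))
E
```

```text
Lwall [ 0.5808 -0.0287  0.128 ]
Lwall [ 0.5184 -0.0337  0.128 ]
P1 [ 0.586  -0.1031  0.128 ]
P1 [ 0.5236 -0.1088  0.128 ]
P2 [ 0.5936 -0.1788  0.128 ]
P2 [ 0.5295 -0.1836  0.128 ]
Rwall [ 0.6034 -0.2532  0.128 ]
Rwall [ 0.5358 -0.2579  0.128 ]
back [ 0.5927 -0.0442  0.128 ]
back [ 0.5998 -0.137   0.128 ]
back [ 0.6064 -0.2269  0.128 ]
front in [ 0.4551 -0.0583  0.136 ]
front in [ 0.4618 -0.1476  0.136 ]
front in [ 0.4594 -0.1141  0.136 ]
front out [ 0.4482 -0.0585  0.136 ]
```

```bash
python3 - <<'E'
from h import *
from scipy.optimize import brentq
p=np.array([.5483,-.1449,.1240])
m=bot.camera_model("wrist"); 
m=dict(m); R=np.array(m["R"]); c=p+np.array([-.0039,.0686,.1576]); m["t"]=-R@c
for y in(.011,0,-.011): print(y,brentq(lambda d:pix("wrist",p+[0,y,d],m)[1]-291,-.06,.08))
# side: shut tip at (289,188.5); bar corner bias +2,+1.3 px
for d in(-.02,-.01,0,.01,.02,.03): print(d,pix("side",p+[0,0,d])+[2.1,1.3])
# standing spare lug in initial pics: enlarge
t=cv2.imread("pics/top0.png")
E
```

```text
0.011 0.01977057658413907
0 -0.00640742301176272
-0.011 -0.03262475468257657
-0.02 [288.7 193. ]
-0.01 [288.5 191.2]
0 [288.4 189.4]
0.01 [288.2 187.6]
0.02 [288.1 185.8]
0.03 [287.9 183.9]
```

```bash
python3 -m crank '[[[-0.2,0.95,-0.3,0,0,-0.39],[-0.2,0.95,-0.3,0,0,-0.39],[-0.2,0.95,-0.3,0,0,-0.39],[-0.2,0.95,-0.3,0,0,-0.39],[-0.2,0.95,-0.3,0,0,-0.39],[-0.2,0.95,-0.3,0,0,-0.39],[-0.2,0.95,-0.3,0,0,-0.39],[-0.2,0.95,-0.3,0,0,-0.39],[-0.2,0.95,-0.3,0,0,-0.39],[-0.2,0.95,-0.3,0,0,-0.39],[-0.1,0.3,-1,0,0,0],[-0.1,0.3,-1,0,0,0],[-0.1,0.3,-1,0,0,0],[-0.1,0.3,-1,0,0,0],[-0.1,0.3,-1,0,0,0],[-0.1,0.3,-1,0,0,0],[-0.1,0.3,-1,0,0,0],[-0.1,0.3,-1,0,0,0],[-0.1,0.3,-1,0,0,0],[0,0.3,-1,0,0,0]]]' 0 && python3 -m crank '[[[0,0,-0.8,0,0,0],[0,0,-0.8,0,0,0],[0,0,-0.5,0,0,0],[0,0,-0.3,0,0,0],[0,0,-0.2,0,0,0],[0,0,-0.2,0,0,0],[0,0,-0.2,0,0,0],[0,0,-0.1,0,0,0],[0,0,0,0,0,0]]]'; python3 -m crank '[[[0,0,-0.15,0,0,0],[0,0,-0.15,0,0,0],[0,0,-0.15,0,0,0]]]'; python3 -m crank '[[[0,0,-0.15,0,0,0],[0,0,-0.15,0,0,0]]]'
```

```text
time: 11.3
ee_pos: [0.4477, 0.0573, 0.0826]
tcp_rot: [-180.0, 0.0, 67.2]
wrist_force: [0.3, 0.3, 0.1]
opening: 0.0002
grasp_force: 0.0
time: 12.05
ee_pos: [0.4489, 0.0572, 0.0217]
tcp_rot: [-180.0, 0.0, 67.2]
wrist_force: [-0.6, 0.9, 0.1]
opening: -0.0003
grasp_force: 0.0
time: 12.3
ee_pos: [0.449, 0.0572, 0.0127]
tcp_rot: [180.0, -0.0, 67.2]
wrist_force: [-0.7, -0.7, -0.4]
opening: -0.0001
grasp_force: 0.0
time: 12.47
ee_pos: [0.4488, 0.0572, 0.0064]
tcp_rot: [-180.0, 0.0, 67.2]
wrist_force: [-0.2, -0.4, -0.9]
opening: 0.0002
grasp_force: 0.0
```

```bash
python3 -m crank '[[[0,0,-0.15,0,0,0],[0,0,-0.15,0,0,0],[0,0,-0.1,0,0,0]]]'; python3 -m crank '[[[0,0,-0.15,0,0,0],[0,0,-0.1,0,0,0]]]';  python3 -m crank '[[[0,0,-0.1,0,0,0],[0,0,-0.1,0,0,0]]]'
```

```text
time: 12.72
ee_pos: [0.4487, 0.0572, -0.0017]
tcp_rot: [-180.0, 0.0, 67.2]
wrist_force: [0.2, -0.5, 0.0]
opening: -0.0
grasp_force: 0.0
time: 12.88
ee_pos: [0.4488, 0.0572, -0.0066]
tcp_rot: [-180.0, 0.0, 67.2]
wrist_force: [-0.1, -0.3, 0.3]
opening: -0.0001
grasp_force: 0.0
time: 13.05
ee_pos: [0.4489, 0.0572, -0.0104]
tcp_rot: [180.0, -0.0, 67.2]
wrist_force: [0.6, 0.1, 0.4]
opening: 0.0003
grasp_force: 0.0
```

```bash
python3 -m crank '[[[0,0,-0.1,0,0,0],[0,0,-0.1,0,0,0]]]'; python3 -m crank '[[[0,0,-0.1,0,0,0],[0,0,-0.1,0,0,0]]]'
```

```text
time: 13.22
ee_pos: [0.4489, 0.0572, -0.0144]
tcp_rot: [180.0, -0.0, 67.2]
wrist_force: [0.5, 0.2, -0.3]
opening: -0.0003
grasp_force: 0.0
time: 13.38
ee_pos: [0.4491, 0.0572, -0.0157]
tcp_rot: [179.9, -0.0, 67.2]
wrist_force: [-20.0, -2.3, 51.1]
opening: -0.0001
grasp_force: 25.3
```

Contact with the bench comes at readout −0.015. The shut tips therefore sit 15 mm behind the reported TCP, which puts the real grasp point 34 mm behind it along the tool. Next I back off and look at spare_2 from above.

```bash
python3 -m crank '[[[0,0,0.5,0,0,0],[0,0,1,0,0,0],[0,0,1,0,0,0],[0,0,1,0,0,0],[0,0,1,0,0,0],[0.3,0,1,0,0,0],[0.5,0.1,1,0,0,0],[0.6,0.1,1,0,0,0],[0.8,0.1,1,0,0,0],[0.8,0.1,1,0,0,0],[0.8,0.1,1,0,0,0],[0.8,0.1,1,0,0,0],[0.6,0.1,1,0,0,0],[0.3,0,0.5,0,0,0],[0,0,0,0,0,0],[0,0,0,0,0,0]]]' 0.5
python3 - <<'E'
from h import *
m=bot.camera_model("wrist");i=bot.camera("wrist")[:,:,::-1];cv2.imwrite("pics/w6.png",i);np.save("m6.npy",m,allow_pickle=True)
o=bot.get_obs();print(o["ee_pos"],ray("wrist",0,0,m)[0],pix("wrist",[.587,.131,.112],m))
E
```

```text
time: 14.72
ee_pos: [0.5591, 0.0713, 0.2414]
tcp_rot: [-180.0, 0.0, 67.2]
wrist_force: [-0.4, -0.1, -0.7]
opening: 0.0429
grasp_force: 0.0
[0.55852539 0.07116322 0.24081793] [0.58655855 0.13462771 0.398994  ] [319.7 147.7]
```

View pics/w6.png

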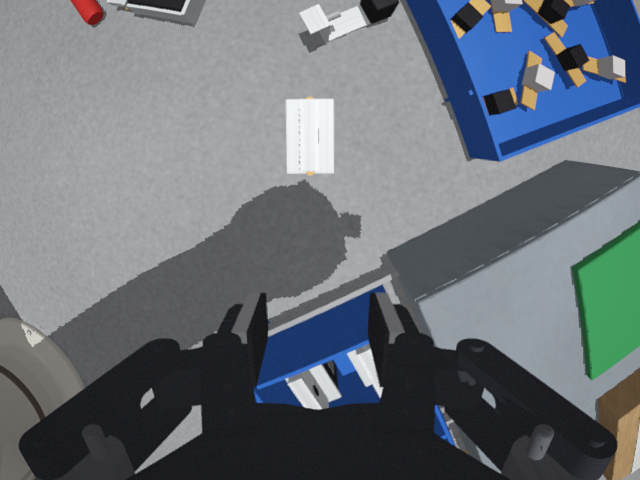

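The standing spare_2 fills (287–334, 98–174), aligned with the fingers to about a degree.

```bash
python3 - <<'E'
from h import *
m=np.load("m6.npy",allow_pickle=True).item(); i=cv2.imread("pics/w6.png")
w=((i.min(2)>190)).astype(np.uint8)[85:190,270:350]
w=cv2.morphologyEx(w,cv2.MORPH_CLOSE,np.ones((3,3)))
c=max(cv2.findContours(w,0,1)[0],key=cv2.contourArea)+[270,85]
r=cv2.minAreaRect(c); print(r)
B=cv2.boxPoints(r); P=np.array([onz("wrist",*b,.08,m) for b in B]);print(P,P.mean(0))
for a in range(2): d=P[a+1]-P[a]; print(np.linalg.norm(d),np.degrees(np.arctan2(d[1],d[0])))
g=i[130:140,280:340].mean((0,2)).astype(int);print(g.tolist())
E
```

```text
((309.5, 136.0), (74.0, 47.0), 90.0)
[[0.5772 0.1806 0.08  ]
 [0.6137 0.165  0.08  ]
 [0.5891 0.1061 0.08  ]
 [0.552  0.1218 0.08  ]] [0.583    0.143375 0.08    ]
0.03969395419960071 -23.14173067834816
0.06383079194244737 -112.66819832493309
[166, 164, 162, 161, 161, 167, 213, 235, 240, 241, 242, 243, 243, 241, 241, 241, 241, 240, 232, 223, 236, 247, 247, 246, 242, 242, 239, 237, 237, 238, 240, 242, 243, 243, 244, 248, 248, 246, 194, 232, 242, 242, 243, 243, 242, 241, 240, 239, 241, 244, 244, 243, 243, 220, 177, 160, 160, 160, 160, 160]
```

```bash
python3 -m crank '[[[0.3,0.9,-0.4,0,0,0],[0.3,0.9,-0.4,0,0,0],[0.3,0.9,-0.4,0,0,0],[0.3,0.9,-0.4,0,0,0],[0,0,-0.9,0,0,0],[0,0,-1,0,0,0],[0,0,-1,0,0,0],[0,0,-1,0,0,0],[0,0,-1,0,0,0],[0,0,-0.8,0,0,0],[0,0,-0.6,0,0,0],[0,0,-0.4,0,0,0],[0,0,-0.3,0,0,0],[0,0,0,0,0,0]]]' && python3 -m crank '[[[0,0,0,0,0,0],[0,0,0,0,0,0],[0,0,0,0,0,0],[0,0,0,0,0,0]]]' 0 60
```

```text
time: 15.93
ee_pos: [0.5822, 0.1431, 0.0687]
tcp_rot: [-179.9, 0.0, 67.2]
wrist_force: [-0.3, -0.7, -0.0]
opening: 0.0428
grasp_force: 0.0
time: 16.27
ee_pos: [0.5833, 0.1434, 0.0708]
tcp_rot: [179.9, -0.1, 67.2]
wrist_force: [-1.1, 0.4, 4.5]
opening: 0.0132
grasp_force: 59.4
```

```bash
python3 -m crank '[[[0,0,0.3,0,0,0],[0,0,0.8,0,0,0],[0,0,1,0,0,0],[0,0,1,0,0,0],[0,0,1,0,0,0],[0,0,1,0,0,0],[0,0,1,0,0,0],[0,0,1,0,0,0],[0,-0.4,0.8,0,0,0.3],[0,-0.8,0.5,0,0,0.4],[0,-0.95,0,0,0,0.4],[0,-0.95,0,0,0,0.4],[0,-0.95,0,0,0,0.4],[0,-0.95,0,0,0,0.4],[0,-0.95,0,0,0,0.4],[0,-0.95,0,0,0,0.4],[0,-0.95,0,0,0,0.4],[0,-0.95,0,0,0,0.4],[0,-0.95,0,0,0,0.4],[0,-0.95,0,0,0,0]]]' && python3 -m crank '[[[-0.1,-0.95,0,0,0,0],[-0.1,-0.95,0,0,0,0],[-0.1,-0.95,0,0,0,0],[-0.1,-0.95,0,0,0,0],[-0.1,-0.95,0,0,0,0],[-0.1,-0.95,0,0,0,0],[-0.1,-0.8,0,0,0,0],[0,-0.5,0,0,0,0],[0,-0.2,0,0,0,0],[0,0,0,0,0,0],[0,0,0,0,0,0],[0,0,0,0,0,0]]]'
python3 - <<'E'
from h import *
import time
m=bot.camera_model("wrist");i=bot.camera("wrist")[:,:,::-1];cv2.imwrite("pics/w7.png",i);np.save("m7.npy",m,allow_pickle=True)
b=i[:,:,0].astype(int)
# predicted wall-top positions from drawer model
ex=np.array([.9973,.0732]);ey=np.array([-.0732,.9973])
W=lambda s,n,z:[*( (.4497+s)*ex+(-.184+n)*ey),z]
for n,l in((.111,"L"),(.038,"P1"),(-.038,"P2"),(-.111,"R")):
  for s in(.068,.125): 
    q=pix("wrist",W(s,n,.128),m); print(l,s,q); 
    if 10<q[1]<470: u,v=int(q[0]),int(q[1]); print(b[max(v-9,0):v+10,u].tolist())
print(bot.get_obs()["ee_pos"],bot.get_obs()["opening"],bot.get_obs()["tcp_rot"])
E
```

```text
time: 17.93
ee_pos: [0.5826, -0.0718, 0.2377]
tcp_rot: [-180.0, -0.0, 96.9]
wrist_force: [-0.3, 0.1, -4.2]
opening: 0.0129
grasp_force: 58.9
time: 18.93
ee_pos: [0.569, -0.214, 0.2378]
tcp_rot: [-180.0, -0.0, 96.8]
wrist_force: [-0.4, 0.6, -3.4]
opening: 0.0132
grasp_force: 58.9
L 0.068 [280.8  -6.3]
L 0.125 [359.2  -3.1]
P1 0.068 [275.2  86.6]
[218, 219, 220, 219, 218, 218, 219, 219, 218, 219, 219, 218, 220, 214, 168, 111, 103, 105, 106]
P1 0.125 [355.6  90. ]
[222, 213, 162, 155, 169, 202, 221, 222, 222, 222, 221, 223, 223, 181, 113, 101, 106, 106, 105]
P2 0.068 [271.5 191. ]
[112, 110, 111, 111, 112, 121, 126, 126, 125, 125, 126, 126, 125, 128, 125, 126, 125, 124, 124]
P2 0.125 [349.9 194.4]
[112, 113, 113, 109, 118, 181, 212, 221, 220, 221, 221, 220, 220, 207, 164, 133, 131, 130, 142]
R 0.068 [270.3 284.8]
[119, 118, 118, 115, 116, 115, 114, 116, 113, 116, 122, 125, 123, 125, 136, 161, 172, 173, 174]
R 0.125 [343.6 288. ]
[142, 141, 141, 140, 141, 140, 139, 142, 140, 141, 141, 129, 110, 106, 104, 105, 106, 105, 106]
[ 0.56901862 -0.21392248  0.23784701] 0.012650005551410581 [ 1.79997608e+02 -1.03688543e-02  9.67920086e+01]
```

```bash
python3 -m crank '[[[0,-0.15,0,0,0,-0.2],[0,-0.1,0,0,0,-0.18],[0,0,-0.2,0,0,0],[0,0,-0.4,0,0,0],[0,0,-0.6,0,0,0],[0,0,-0.6,0,0,0]]]' && python3 -m crank '[[[0,0,-0.6,0,0,0],[0,0,-0.4,0,0,0],[0,0,-0.3,0,0,0],[0,0,-0.3,0,0,0],[0,0,-0.3,0,0,0]]]'
```

```text
time: 19.48
ee_pos: [0.5689, -0.2197, 0.2007]
tcp_rot: [180.0, -0.0, 94.1]
wrist_force: [0.2, 0.6, -3.1]
opening: 0.0127
grasp_force: 58.8
time: 19.9
ee_pos: [0.5689, -0.2198, 0.1635]
tcp_rot: [180.0, 0.0, 94.1]
wrist_force: [0.8, 0.8, -4.1]
opening: 0.0128
grasp_force: 58.8
```

```bash
python3 -m crank '[[[0,0.04,-0.3,0,0,0],[0,0,-0.4,0,0,0],[0,0,-0.4,0,0,0],[0,0,-0.4,0,0,0],[0,0,-0.4,0,0,0]]]' && python3 -m crank '[[[0,0,-0.4,0,0,0],[0,0,-0.4,0,0,0],[0,0,-0.4,0,0,0],[0,0,-0.3,0,0,0],[0,0,0,0,0,0]]]'
```

```text
time: 20.32
ee_pos: [0.5688, -0.219, 0.1249]
tcp_rot: [-180.0, -0.0, 94.1]
wrist_force: [0.3, -0.1, -3.2]
opening: 0.0128
grasp_force: 58.8
time: 20.73
ee_pos: [0.5682, -0.2187, 0.094]
tcp_rot: [-179.9, -0.1, 94.1]
wrist_force: [0.1, -0.9, -4.7]
opening: 0.0128
grasp_force: 58.8
```

```bash
python3 -m crank '[[[0,0,-0.15,0,0,0],[0,0,-0.15,0,0,0],[0,0,-0.05,0,0,0],[0,0,0,0,0,0]]]' && python3 -m crank '[[[0,0,-0.05,0,0,0],[0,0,-0.05,0,0,0],[0,0,0,0,0,0]]]'
```

```text
time: 21.07
ee_pos: [0.5689, -0.219, 0.0887]
tcp_rot: [-180.0, -0.0, 94.1]
wrist_force: [-0.4, -0.8, -4.3]
opening: 0.0128
grasp_force: 58.8
time: 21.32
ee_pos: [0.5689, -0.219, 0.0867]
tcp_rot: [-180.0, 0.0, 94.1]
wrist_force: [0.3, 0.3, -4.4]
opening: 0.0128
grasp_force: 58.8
```

```bash
python3 -m crank '[[[0,0,-0.05,0,0,0],[0,0,-0.05,0,0,0],[0,0,0,0,0,0]]]'; python3 -m crank '[[[0,0,-0.05,0,0,0],[0,0,0,0,0,0]]]'
```

```text
time: 21.57
ee_pos: [0.5689, -0.219, 0.0849]
tcp_rot: [180.0, 0.0, 94.1]
wrist_force: [-0.5, 0.2, -2.8]
opening: 0.0129
grasp_force: 58.9
time: 21.73
ee_pos: [0.569, -0.2192, 0.0848]
tcp_rot: [179.9, 0.0, 94.1]
wrist_force: [-2.0, 0.2, 4.3]
opening: 0.0129
grasp_force: 60.0
```

The unit stands on the pocket floor (force sign flipped at 0.0848). I release, rise and go to look at spare_1.

```bash
python3 -m crank '[[[0,0,0,0,0,0],[0,0,0,0,0,0],[0,0,0,0,0,0],[0,0,0.2,0,0,0],[0,0,0.5,0,0,0],[0,0,0.8,0,0,0],[0,0,1,0,0,0],[0,0,1,0,0,0],[0,0,1,0,0,0],[0,0,1,0,0,0],[0,0,1,0,0,0],[0,0.4,1,0,0,0.3],[0,0.9,0.8,0,0,0.3],[0,1,0,0,0,0.3],[0,1,0,0,0,0.3],[0,1,0,0,0,0.3],[0,1,0,0,0,0.3],[0,1,0,0,0,0.3],[0,1,0,0,0,0.3],[0,1,0,0,0,0.3]]]' 0.33 && python3 -m crank '[[[0,1,0,0,0,0.3],[0,1,0,0,0,0.3],[0,1,0,0,0,0.3],[0,1,0,0,0,0.3],[0,1,0,0,0,0.3],[0,1,0,0,0,0.3],[0,1,0,0,0,0.3],[0,1,0,0,0,0.3],[0,1,0,0,0,0.3],[0,1,0,0,0,0.3],[0,1,0,0,0,0.3],[0,1,0,0,0,0.3],[0,1,0,0,0,0.24],[-0.1,1,0,0,0,0],[-0.2,1,0,0,0,0],[-0.2,1,0,0,0,0],[-0.1,0.7,0,0,0,0],[0,0.3,0,0,0,0],[0,0,0,0,0,0],[0,0,0,0,0,0]]]' 1
python3 - <<'E'
from h import *
o=bot.get_obs();m=bot.camera_model("wrist");i=bot.camera("wrist")[:,:,::-1].copy();cv2.imwrite("pics/w8.png",i);np.save("m8.npy",m,allow_pickle=True)
print(o["ee_pos"],o["tcp_rot"],o["q"])
t=bot.camera("top")[:,:,::-1];cv2.imwrite("pics/top8.png",t)
w=(i.min(2)>185).astype(np.uint8); k=cv2.morphologyEx(w,cv2.MORPH_CLOSE,np.ones((3,3)))
for c in cv2.findContours(k,0,1)[0]:
    if cv2.contourArea(c)>250: print(cv2.contourArea(c),cv2.minAreaRect(c))
for X in((.536,.342,.04),(.476,.394,.04),(.4535,.4135,.027)): print(pix("wrist",X,m))
E
```

```text
time: 23.4
ee_pos: [0.5688, -0.052, 0.2509]
tcp_rot: [179.9, 0.0, 112.8]
wrist_force: [-0.6, 0.3, 0.4]
opening: 0.0282
grasp_force: 0.0
time: 25.07
ee_pos: [0.557, 0.2867, 0.25]
tcp_rot: [-180.0, 0.0, 139.1]
wrist_force: [0.8, -0.3, -0.6]
opening: 0.0853
grasp_force: 0.0
[0.55702009 0.28665782 0.24997005] [-1.79994445e+02  1.53789426e-02  1.39101972e+02] [ 2.72394314e+01  1.71352259e+01  2.80085514e+01  1.00872754e+02
 -1.63413594e-02  6.81374601e+01]
782.5 ((345.0, 299.0), (39.59798049926758, 33.941123962402344), 45.0)
2123.0 ((348.0453796386719, 108.77751159667969), (64.7407455444336, 109.04119110107422), 1.5074357986450195)
[345.8 159.9]
[346.1  80.4]
[345.1  54.6]
```

```bash
python3 - <<'E'
from h import *
m=np.load("m8.npy",allow_pickle=True).item();i=cv2.imread("pics/w8.png")
B=cv2.boxPoints(((348.05,108.78),(64.74,109.04),1.507));B=B[np.argsort(B[:,1])];print(B)
l=[onz("wrist",*b,.027,m) for b in B[:2]];f=[onz("wrist",*b,.04,m) for b in B[2:]]
L=np.mean(l,0);F=np.mean(f,0);d=(L-F)[:2];print(l,f,L,F,np.linalg.norm(d),np.degrees(np.arctan2(d[1],d[0])),np.linalg.norm(f[1]-f[0]))
g=cv2.cvtColor(i,cv2.COLOR_BGR2GRAY)
print(g[115:125,300:400].mean(0).astype(int).tolist()); print(g[140:150,300:400].mean(0).astype(int).tolist());print(g[60:70,300:400].mean(0).astype(int).tolist()); print(g[45:175,330].astype(int).tolist())
E
```

```text
[[317.12503   53.427555]
 [381.84262   55.130157]
 [314.25735  162.42984 ]
 [378.97495  164.13245 ]]
[array([0.4343, 0.3928, 0.027 ]), array([0.4773, 0.4426, 0.027 ])] [array([0.5178, 0.3168, 0.04  ]), array([0.5604, 0.3646, 0.04  ])] [0.4558 0.4177 0.027 ] [0.5391 0.3407 0.04  ] 0.1134367224491258 137.25064089703758 0.06402811882290463
[152, 152, 152, 153, 153, 153, 153, 152, 152, 153, 155, 156, 143, 107, 96, 165, 237, 238, 197, 111, 45, 51, 60, 60, 59, 59, 59, 59, 59, 56, 71, 149, 160, 160, 159, 159, 159, 159, 159, 159, 159, 159, 159, 159, 159, 159, 160, 159, 160, 159, 159, 159, 159, 159, 159, 159, 159, 159, 159, 158, 159, 159, 159, 159, 159, 143, 78, 56, 56, 57, 57, 57, 57, 57, 56, 45, 85, 194, 232, 225, 187, 154, 152, 153, 153, 155, 157, 158, 159, 158, 159, 158, 157, 156, 155, 154, 155, 156, 157, 156]
[86, 87, 87, 85, 84, 85, 85, 84, 90, 101, 104, 101, 93, 86, 115, 163, 198, 207, 123, 49, 42, 55, 60, 61, 60, 61, 60, 60, 60, 60, 60, 60, 60, 60, 59, 60, 59, 60, 59, 59, 59, 59, 58, 58, 59, 59, 59, 58, 59, 58, 59, 58, 59, 59, 58, 58, 59, 59, 58, 58, 58, 59, 59, 59, 59, 59, 58, 59, 57
[... 518 characters left out ...]
3, 224, 220, 182, 153, 152, 154, 154, 154, 154, 153, 153, 153, 153, 154, 155, 155, 154, 153, 152, 153, 152, 152, 152, 152, 152, 152]
[150, 149, 150, 150, 151, 152, 154, 151, 160, 204, 229, 229, 227, 226, 226, 225, 227, 227, 226, 226, 225, 229, 227, 225, 225, 228, 230, 228, 226, 226, 230, 232, 230, 231, 231, 229, 230, 230, 231, 234, 235, 131, 40, 47, 57, 59, 57, 59, 59, 56, 56, 59, 57, 57, 59, 57, 60, 55, 59, 59, 62, 47, 59, 67, 69, 67, 67, 66, 67, 67, 68, 73, 75, 74, 74, 73, 62, 69, 73, 77, 89, 92, 67, 60, 60, 60, 60, 62, 58, 61, 62, 58, 63, 59, 63, 62, 59, 60, 59, 63, 63, 57, 61, 60, 61, 61, 61, 61, 61, 59, 55, 43, 93, 195, 237, 234, 208, 123, 82, 83, 84, 85, 85, 87, 86, 85, 86, 86, 88, 88]
```

Spare_1 measured: foot at (0.539,0.341), lug end (0.456,0.418), width 64 mm, direction about 138° — consistent with the given sizes. I approach tilted by 30° towards the lug.

```bash
python3 -m crank '[[[-0.29,0.5,-0.6,0,0,-0.19],[-0.29,0.5,-0.6,-0.366,-0.404,0],[-0.29,0.5,-0.6,-0.366,-0.404,0],[-0.29,0.5,-0.6,-0.366,-0.404,0],[-0.29,0.5,-0.6,-0.366,-0.404,0],[-0.29,0.5,-0.6,-0.366,-0.404,0],[-0.29,0.5,-0.6,-0.366,-0.404,0],[-0.28,0.48,-0.6,-0.366,-0.404,0],[0,0,-0.6,-0.366,-0.404,0],[0,0,-0.9,0,0,0],[0,0,-0.9,0,0,0],[0,0,-0.9,0,0,0],[0,0,-0.9,0,0,0],[0,0,-0.8,0,0,0],[0,0,-0.6,0,0,0],[0,0,-0.5,0,0,0],[0,0,-0.3,0,0,0],[0,0,0,0,0,0]]]' 1; python3 -c "
from workcell import bot;import numpy as np
o=bot.get_obs();from scipy.spatial.transform import Rotation as R
r=R.from_euler('xyz',o['tcp_rot'],degrees=True).as_matrix();print(o['ee_pos'],r.round(3).tolist(),'G',o['ee_pos']-.034*r[:,2],o['q'].round(1))"
```

```text
time: 26.67
ee_pos: [0.5105, 0.3659, 0.0247]
tcp_rot: [-179.9, 30.0, 137.8]
wrist_force: [-0.3, -0.5, -0.3]
opening: 0.0856
grasp_force: 0.0
[0.51051019 0.36591728 0.02468914] [[-0.642, 0.672, 0.369], [0.582, 0.74, -0.337], [-0.5, -0.001, -0.866]] G [0.49795381 0.37736424 0.05413918] [ 49.5  15.9  -3.1  72.  -30.   92. ]
```

```bash
python3 -m crank '[[[0,0,-0.4,0,0,0],[0,0,-0.4,0,0,0],[0,0,-0.3,0,0,0],[0,0,-0.1,0,0,0],[0,0,0,0,0,0]]]'; python3 -m crank '[[[0,0,-0.1,0,0,0],[0,0,-0.1,0,0,0],[0,0,-0.05,0,0,0],[0,0,0,0,0,0]]]'
```

```text
time: 27.08
ee_pos: [0.5103, 0.3663, 0.001]
tcp_rot: [-179.9, 30.0, 137.8]
wrist_force: [-0.8, -0.6, -0.4]
opening: 0.0854
grasp_force: 0.0
time: 27.42
ee_pos: [0.5106, 0.3666, -0.0033]
tcp_rot: [180.0, 30.0, 137.8]
wrist_force: [-0.3, -0.1, -0.4]
opening: 0.0854
grasp_force: 0.0
```

```bash
python3 -m crank '[[[0,0,0,0,0,0],[0,0,0,0,0,0],[0,0,0,0,0,0],[0,0,0,0,0,0]]]' 0 60
```

```text
time: 27.75
ee_pos: [0.5107, 0.3669, -0.0028]
tcp_rot: [179.9, 30.0, 137.8]
wrist_force: [-2.0, 1.4, 3.2]
opening: 0.063
grasp_force: 67.6
```

Gripped at 63 mm across the narrow edges. I lift, turn it, and check before tilting it upright.

```bash
python3 -m crank '[[[0,0,0.4,0,0,0],[0,0,0.8,0,0,0],[0,0,1,0,0,0],[0,0,1,0,0,0],[0,-0.2,1,0,0,-0.8],[0,-0.5,1,0,0,-0.88],[0,-0.5,1,0,0,-0.88],[0,-0.5,1,0,0,-0.88],[0,-0.5,0,0,0,-0.88],[0,-0.5,0,0,0,-0.88],[0,-0.5,0,0,0,-0.88],[0,-0.5,0,0,0,-0.88],[0,-0.5,0,0,0,-0.88],[0,-0.5,0,0,0,-0.88],[0,-0.5,0,0,0,-0.88],[0.1,-0.5,0,0,0,-0.88],[0.1,-0.4,0,0,0,-0.82],[0,0,0,0,0,0]]]'; python3 -c "
from workcell import bot
o=bot.get_obs();print(o['q'].round(1))"
```

```text
time: 29.25
ee_pos: [0.5159, 0.2423, 0.1402]
tcp_rot: [180.0, 30.1, 59.6]
wrist_force: [0.4, -0.1, -4.2]
opening: 0.0629
grasp_force: 67.4
[ 32.2  35.8  34.9 116.3 -13.4 155.8]
```

```bash
python3 -m crank '[[[0,0,0,0.4,-0.23,0],[0,0,0,0.7,-0.4,0],[0,0,0,0.756,-0.436,0],[0,0,0,0.756,-0.436,0],[0,0,0,0.756,-0.436,0],[0,0,0,0.756,-0.436,0],[0,0,0,0.756,-0.436,0],[0,0,0,0.756,-0.436,0],[0,0,0,0.756,-0.436,0],[0,0,0,0.756,-0.436,0],[0,0,0,0,0,0]]]'; python3 -c "
from workcell import bot
o=bot.get_obs();print(o['q'].round(1))"
```

```text
time: 30.17
ee_pos: [0.5109, 0.2424, 0.1371]
tcp_rot: [-179.9, -26.7, 60.0]
wrist_force: [-0.6, -0.8, -5.1]
opening: 0.0632
grasp_force: 67.4
[ 15.7 -14.8 -21.5  63.5  18.4 139. ]
```

```bash
python3 -m crank '[[[0,0,0,0.756,-0.436,0],[0,0,0,0.756,-0.436,0],[0,0,0,0.756,-0.436,0],[0,0,0,0.756,-0.436,0],[0,0,0,0.756,-0.436,0],[0,0,0,0.41,-0.24,0],[0,0,0,0,0,0],[0,0,0,0,0,0]]]'; python3 - <<'E'
from h import *
o=bot.get_obs();print(o['q'].round(1))
s=bot.camera("side")[:,:,::-1];w=bot.camera("wrist")[:,:,::-1]
im=np.zeros((480,800,3),np.uint8);c=s[180:400,220:420];im[:,:436]=cv2.resize(c,(436,480));im[:,436:]=cv2.resize(w,None,fx=.75,fy=.75)[:,:364][:480] if 0 else cv2.resize(w,(364,273))[0:1].repeat(480,0)
im[:273,436:]=cv2.resize(w,(364,273));im[273:,436:]=0
cv2.imwrite("pics/up.png",im)
E
```

```text
time: 30.83
ee_pos: [0.5146, 0.2443, 0.14]
tcp_rot: [179.9, -59.8, 60.1]
wrist_force: [1.1, -0.2, -3.3]
opening: 0.0632
grasp_force: 68.1
[  2.9 -31.4 -49.   29.4  46.5 142.1]
```

```bash
python3 -m crank '[[[0,0,-0.5,0,0,0],[0,0,-0.8,0,0,0],[0,0,-0.8,0,0,0],[0,0,-0.8,0,0,0],[0,0,-0.6,0,0,0],[0,0,-0.4,0,0,0],[0,0,-0.3,0,0,0],[0,0,0,0,0,0]]]'; python3 -m crank '[[[0,0,-0.15,0,0,0],[0,0,-0.1,0,0,0],[0,0,-0.1,0,0,0],[0,0,0,0,0,0]]]'; python3 -m crank '[[[0,0,-0.05,0,0,0],[0,0,-0.05,0,0,0],[0,0,0,0,0,0]]]'
```

```text
time: 31.6
ee_pos: [0.5143, 0.2448, 0.0554]
tcp_rot: [180.0, -59.9, 60.1]
wrist_force: [0.3, -0.6, -4.1]
opening: 0.0628
grasp_force: 68.1
time: 31.93
ee_pos: [0.5147, 0.2446, 0.0498]
tcp_rot: [179.8, -60.0, 60.2]
wrist_force: [0.3, 0.2, -4.1]
opening: 0.0634
grasp_force: 68.1
time: 32.18
ee_pos: [0.5146, 0.2446, 0.0477]
tcp_rot: [179.8, -60.0, 60.2]
wrist_force: [0.1, -1.0, -4.1]
opening: 0.0634
grasp_force: 68.1
```

```bash
python3 -m crank '[[[0,0,-0.1,0,0,0],[0,0,-0.1,0,0,0],[0,0,0,0,0,0]]]'; python3 -m crank '[[[0,0,-0.1,0,0,0],[0,0,-0.1,0,0,0],[0,0,0,0,0,0]]]'; python3 -m crank '[[[0,0,-0.05,0,0,0],[0,0,0,0,0,0]]]'
```

```text
time: 32.43
ee_pos: [0.5144, 0.2446, 0.0432]
tcp_rot: [179.9, -60.0, 60.1]
wrist_force: [0.3, -0.2, -4.1]
opening: 0.0632
grasp_force: 68.1
time: 32.68
ee_pos: [0.5144, 0.2446, 0.0392]
tcp_rot: [179.9, -60.0, 60.1]
wrist_force: [0.0, 0.1, -4.3]
opening: 0.063
grasp_force: 68.1
time: 32.85
ee_pos: [0.5146, 0.2446, 0.0386]
tcp_rot: [179.8, -60.0, 60.2]
wrist_force: [-0.5, 0.1, -3.2]
opening: 0.0633
grasp_force: 68.1
```

```bash
python3 -m crank '[[[0,0,-0.05,0,0,0],[0,0,0,0,0,0]]]'; python3 -m crank '[[[0,0,-0.05,0,0,0],[0,0,0,0,0,0]]]'
```

```text
time: 33.02
ee_pos: [0.5146, 0.2446, 0.0377]
tcp_rot: [179.8, -60.0, 60.2]
wrist_force: [0.5, 0.0, -3.7]
opening: 0.0631
grasp_force: 68.1
time: 33.18
ee_pos: [0.5149, 0.2447, 0.0373]
tcp_rot: [179.8, -60.0, 60.3]
wrist_force: [-0.1, -0.1, -1.8]
opening: 0.0628
grasp_force: 68.2
```

```bash
python3 -m crank '[[[0,0,-0.05,0,0,0],[0,0,0,0,0,0]]]'; python3 -m crank '[[[0,0,-0.05,0,0,0],[0,0,0,0,0,0]]]'
```

```text
time: 33.35
ee_pos: [0.5152, 0.245, 0.0373]
tcp_rot: [179.7, -60.1, 60.4]
wrist_force: [-3.8, -1.7, 4.3]
opening: 0.0631
grasp_force: 69.0
time: 33.52
ee_pos: [0.5155, 0.2452, 0.0373]
tcp_rot: [179.6, -60.2, 60.5]
wrist_force: [-5.6, -2.0, 10.4]
opening: 0.0633
grasp_force: 69.6
```

```bash
python3 -m crank '[[[0,0,0,0,0,0],[0,0,0,0,0,0],[0,0,0,0,0,0],[0,0,0,0,0,0],[-0.2,-0.37,0.25,0,0,0],[-0.43,-0.75,0.5,0,0,0],[-0.43,-0.75,0.5,0,0,0],[-0.43,-0.75,0.5,0,0,0],[-0.43,-0.75,0.5,0,0,0],[0,0,1,0,0,0],[0,0,1,0,0,0],[0,0,1,0,0,0],[0,0,1,0,0,0],[0,0,1,0,0,0],[0,0,1,0,0,0],[0.4,0.05,0.4,-0.756,0.436,0],[0.4,0.05,0.4,-0.756,0.436,0],[0.4,0.05,0.4,-0.756,0.436,0],[0.4,0.05,0.4,-0.756,0.436,0],[0.4,0.05,0.4,-0.756,0.436,0]]]' 1; python3 -m crank '[[[0.4,0.05,0.4,-0.756,0.436,0],[0.4,0.05,0,-0.756,0.436,0],[0.4,0.05,0,-0.756,0.436,0],[0.4,0.05,0,-0.756,0.436,0],[0.4,0.05,0,-0.756,0.436,0],[0.1,0,0,0,0,0.9],[0.1,0,0,0,0,1],[0,0,0,0,0,1],[0,0,0,0,0,1],[0,0,0,0,0,1],[0,0,0,0,0,1],[0,0,0,0,0,1],[0,0,0,0,0,1],[0,0,0,0,0,1],[0,0,0,0,0,1],[0,0,0,0,0,1],[0,0,0,0,0,1],[0,0,0,0,0,1],[0,0,0,0,0,0.2],[0,0,0,0,0,0]]]' 0.5
python3 - <<'E'
from h import *
o=bot.get_obs();m=bot.camera_model("wrist");i=bot.camera("wrist")[:,:,::-1].copy();cv2.imwrite("pics/w9.png",i);np.save("m9.npy",m,allow_pickle=True)
print(o["ee_pos"],o["tcp_rot"],o["q"].round(1),pix("wrist",[.506,.229,.08],m))
k=cv2.morphologyEx((i.min(2)>185).astype(np.uint8),cv2.MORPH_CLOSE,np.ones((3,3)))
for c in cv2.findContours(k,0,1)[0]:
    if cv2.contourArea(c)>400:
        r=cv2.minAreaRect(c);P=np.array([onz("wrist",*b,.08,m) for b in cv2.boxPoints(r)]);d=P[1]-P[0];e=P[2]-P[1]
        print(cv2.contourArea(c),np.round(r[0],1),np.round(r[1],1),r[2],P.mean(0),np.linalg.norm(d),np.linalg.norm(e),np.degrees(np.arctan2(d[1],d[0])))
E
```

```text
time: 35.18
ee_pos: [0.5167, 0.182, 0.241]
tcp_rot: [179.8, -29.8, 60.2]
wrist_force: [0.8, -1.6, 0.5]
opening: 0.0856
grasp_force: 0.0
time: 36.85
ee_pos: [0.5603, 0.1872, 0.2475]
tcp_rot: [180.0, -0.0, 150.1]
wrist_force: [-0.3, -0.0, -0.2]
opening: 0.0428
grasp_force: 0.0
[0.56034515 0.18724587 0.24750124] [ 1.79973266e+02 -8.94709353e-03  1.50086281e+02] [18.5 11.7 21.1 99.4  0.  48.4] [327.8 143.8]
585.5 [103.4 355.4] [21.2 39.8] 53.13010025024414 [ 0.571675 -0.11145   0.08    ] 0.07155452466476177 0.024300205760445722 93.76613750089861
881.5 [ 61.1 301.5] [36.4 41.1] 49.398704528808594 [ 0.490775 -0.11735   0.08    ] 0.07410006747635255 0.041796770210148985 89.92267780738155
798.5 [408.1 255.6] [37.9 25. ] 60.945396423339844 [0.631875 0.24435  0.08    ] 0.023200000000000026 0.03833770989508893 90.0
1556.0 [323.  142.5] [67. 46.] 90.0 [0.5029   0.226075 0.08    ] 0.03959191836726279 0.05884250164634401 60.32691788792218
```

```bash
python3 - <<'E'
import cv2
g=cv2.cvtColor(cv2.imread("pics/w9.png"),cv2.COLOR_BGR2GRAY).astype(int)
for u in(306,323,340): print(u,g[95:195,u-2:u+3].mean(1).astype(int).tolist())
for v in(120,142,165): print(v,g[v-2:v+3,285:365].mean(0).astype(int).tolist())
E
```

```text
306 [161, 163, 164, 164, 164, 164, 165, 164, 163, 164, 164, 164, 161, 172, 234, 240, 239, 239, 240, 240, 240, 240, 240, 240, 240, 240, 240, 240, 241, 240, 234, 228, 212, 196, 165, 139, 138, 139, 138, 139, 138, 138, 139, 138, 138, 138, 138, 138, 138, 138, 138, 137, 137, 137, 137, 137, 137, 137, 136, 137, 137, 137, 136, 137, 137, 136, 136, 136, 137, 136, 136, 136, 136, 135, 136, 136, 137, 136, 135, 135, 135, 135, 135, 135, 135, 134, 124, 104, 91, 90, 92, 94, 93, 93, 91, 90, 90, 88, 90, 90]
323 [157, 158, 159, 160, 161, 162, 162, 162, 162, 161, 161, 164, 186, 195, 198, 219, 236, 237, 237, 236, 237, 237, 237, 237, 237, 237, 237, 237, 237, 237, 237, 237, 237, 237, 237, 237, 237, 237, 237, 237, 237, 237, 237, 237, 230, 207, 189, 181, 164, 147, 143, 135, 134, 134, 134, 134, 133, 134, 133, 134, 133, 133, 133, 133, 133, 132, 133, 133, 132, 133, 132, 132, 132, 133, 132, 132, 132, 133, 132, 132, 131, 131, 132, 132, 132, 127, 113, 103, 100, 91, 88, 88, 90, 91, 91, 92, 93, 93, 93, 92]
340 [156, 158, 159, 161, 162, 163, 163, 163, 160, 159, 159, 159, 159, 166, 213, 235, 238, 238, 238, 238, 239, 239
[... 865 characters left out ...]
 138, 139, 140, 138, 137, 137, 137, 137, 135, 135, 136, 135, 134, 137, 136, 135, 138, 138, 136, 146, 174, 203, 228, 241, 239, 237, 245, 247, 245, 240, 238, 239, 240, 241, 239, 239, 237, 237, 239, 241, 241, 239, 234, 214, 167, 159, 162, 162, 162, 163, 163, 164, 162, 160, 159, 157, 156, 156, 157, 157, 159, 160]
165 [91, 91, 91, 91, 90, 89, 90, 91, 91, 92, 92, 92, 92, 92, 96, 126, 135, 134, 136, 137, 138, 136, 135, 135, 135, 134, 133, 133, 134, 134, 135, 135, 133, 134, 136, 134, 132, 131, 131, 134, 135, 136, 135, 134, 133, 133, 135, 135, 134, 134, 135, 136, 135, 132, 136, 179, 225, 241, 239, 239, 235, 188, 161, 158, 157, 158, 158, 160, 162, 163, 164, 164, 162, 162, 161, 161, 162, 161, 159, 157]
```

```bash
python3 -c "
from h import *
m=np.load('m9.npy',allow_pickle=True).item();c=onz('wrist',323.1,145.3,.08,m);o=bot.get_obs();print(c,(c-o['ee_pos'])/.02)"
```

```text
[0.5052 0.2248 0.08  ] [-2.7569211   1.87802204 -8.37750847]
```

Spare_1 stands upright: full 64 x 40 mm outline, centred at (323,145) px, i.e. (0.505,0.225). I grasp its lug.

```bash
python3 -m crank '[[[-0.6,0.4,-0.4,0,0,0],[-0.75,0.5,-0.4,0,0,0],[-0.75,0.5,-0.4,0,0,0],[-0.66,0.48,-0.4,0,0,0],[0,0,-0.9,0,0,0],[0,0,-1,0,0,0],[0,0,-1,0,0,0],[0,0,-1,0,0,0],[0,0,-1,0,0,0],[0,0,-1,0,0,0],[0,0,-0.6,0,0,0],[0,0,-0.4,0,0,0],[0,0,-0.3,0,0,0],[0,0,-0.1,0,0,0],[0,0,0,0,0,0]]]' && python3 -m crank '[[[0,0,0,0,0,0],[0,0,0,0,0,0],[0,0,0,0,0,0],[0,0,0,0,0,0]]]' 0 60
```

```text
time: 38.15
ee_pos: [0.5052, 0.2249, 0.07]
tcp_rot: [179.9, 0.0, 150.1]
wrist_force: [-1.0, -0.4, -0.6]
opening: 0.0431
grasp_force: 0.0
time: 38.48
ee_pos: [0.5055, 0.2249, 0.0707]
tcp_rot: [179.9, 0.1, 150.2]
wrist_force: [-0.9, 0.3, 4.9]
opening: 0.0128
grasp_force: 59.6
```

```bash
python3 -m crank '[[[0,0,0.3,0,0,0],[0,0,0.8,0,0,0],[0,0,1,0,0,0],[0,0,1,0,0,0],[0,0,1,0,0,0],[0,0,1,0,0,0],[0,0,1,0,0,0],[0,0,1,0,0,0],[0,-0.4,0.8,0,0,-0.4],[0,-0.8,0.4,0,0,-0.4],[0,-0.95,0,0,0,-0.5],[0,-0.95,0,0,0,-0.5],[0,-0.95,0,0,0,-0.5],[0,-0.95,0,0,0,-0.5],[0,-0.95,0,0,0,-0.5],[0,-0.95,0,0,0,-0.5],[0,-0.95,0,0,0,-0.5],[0,-0.95,0,0,0,-0.5],[0,-0.95,0,0,0,-0.5],[0,-0.95,0,0,0,-0.5]]]' && python3 -m crank '[[[-0.08,-0.95,0,0,0,-0.39],[-0.08,-0.95,0,0,0,-0.39],[-0.08,-0.95,0,0,0,-0.39],[-0.08,-0.95,0,0,0,-0.39],[-0.08,-0.95,0,0,0,-0.39],[-0.08,-0.95,0,0,0,-0.39],[0,-0.95,0,0,0,0],[0,-0.8,0,0,0,0],[0,-0.4,0,0,0,0],[0,-0.1,0,0,0,0],[0,0,0,0,0,0],[0,0,0,0,0,0]]]'
python3 - <<'E'
from h import *
o=bot.get_obs();m=bot.camera_model("wrist");i=bot.camera("wrist")[:,:,::-1].copy();cv2.imwrite("pics/w10.png",i)
b=i[:,:,0].astype(int);print(o["ee_pos"],o["tcp_rot"],o["time"])
ex=np.array([.9973,.0732]);ey=np.array([-.0732,.9973])
W=lambda s,n,z:[*( (.4497+s)*ex+(-.184+n)*ey),z]
for n,l in((.111,"L"),(.038,"P1"),(-.038,"P2")):
  for s in(.068,.125):
    q=pix("wrist",W(s,n,.128),m);u,v=int(q[0]),int(q[1]);print(l,s,q,b[max(v-9,0):v+10,u].tolist())
for s,z,n in((0,.136,.02),(.1375,.128,.075)):
    q=pix("wrist",W(s,n,z),m);u,v=int(q[0]),int(q[1]);print("x",s,q,b[v,u-9:u+10].tolist())
E
```

```text
time: 40.15
ee_pos: [0.5047, 0.0099, 0.2356]
tcp_rot: [-180.0, -0.0, 110.1]
wrist_force: [0.1, -0.3, -3.6]
opening: 0.013
grasp_force: 58.9
time: 41.15
ee_pos: [0.4954, -0.1476, 0.2357]
tcp_rot: [180.0, -0.0, 94.2]
wrist_force: [-0.1, 0.6, -3.4]
opening: 0.0129
grasp_force: 58.9
[ 0.49543673 -0.14755195  0.23574483] [ 1.7997356e+02 -2.5117992e-02  9.4225440e+01] 41.15
L 0.068 [365.2  86.5] [168, 167, 167, 172, 191, 214, 219, 218, 220, 214, 145, 103, 100, 105, 103, 103, 104, 102, 103]
L 0.125 [442.1  91.5] [167, 167, 159, 134, 163, 204, 211, 211, 212, 206, 140, 101, 102, 103, 102, 102, 102, 102, 103]
P1 0.068 [364.1 187.5] [111, 109, 108, 108, 111, 148, 218, 220, 219, 218, 218, 217, 217, 219, 218, 217, 218, 218, 217]
P1 0.125 [439.4 189.3] [106, 108, 109, 109, 120, 165, 213, 213, 212, 211, 211, 212, 212, 175, 123, 103, 104, 103, 106]
P2 0.068 [360.9 286.2] [136, 137, 137, 136, 136, 136, 137, 136, 135, 135, 137, 135, 136, 135, 136, 136, 135, 136, 133]
P2 0.125 [431.5 285.1] [110, 109, 107, 105, 111, 157, 195, 206, 206, 205, 205, 206, 189, 135, 104, 102, 102, 105, 104]
x 0 [268.9 214. ] [102, 117, 122, 125, 122, 124, 125, 126, 123, 120, 112, 106, 103, 105, 105, 104, 106, 104, 105]
x 0.1375 [457.1 140.8] [103, 102, 102, 105, 101, 103, 104, 147, 198, 211, 211, 210, 186, 129, 95, 93, 92, 92, 95]
```

Wall tops appear within half a pixel of prediction; the drawer has not moved. Lowering into pocket_2.

```bash
python3 -m crank '[[[0,0,-0.3,0,0,0],[0,0,-0.6,0,0,0],[0,0,-0.6,0,0,0],[0,0,-0.6,0,0,0],[0,0,-0.5,0,0,0],[0,0,-0.4,0,0,0],[0,0,-0.3,0,0,0]]]'; python3 -m crank '[[[0,0,-0.3,0,0,0],[0,0,-0.4,0,0,0],[0,0,-0.4,0,0,0],[0,0,-0.4,0,0,0],[0,0,-0.4,0,0,0],[0,0,-0.3,0,0,0]]]'; python3 -m crank '[[[0,0,-0.4,0,0,0],[0,0,-0.4,0,0,0],[0,0,-0.4,0,0,0],[0,0,-0.4,0,0,0],[0,0,-0.2,0,0,0],[0,0,0,0,0,0]]]'
```

```text
time: 41.78
ee_pos: [0.4953, -0.1478, 0.1688]
tcp_rot: [180.0, -0.0, 94.2]
wrist_force: [-0.1, -0.7, -3.8]
opening: 0.0127
grasp_force: 58.9
time: 42.28
ee_pos: [0.4953, -0.1482, 0.1247]
tcp_rot: [180.0, -0.0, 94.2]
wrist_force: [-0.2, -0.1, -3.5]
opening: 0.0126
grasp_force: 58.8
time: 42.78
ee_pos: [0.4949, -0.148, 0.0885]
tcp_rot: [-179.9, -0.0, 94.2]
wrist_force: [-0.2, 0.7, -4.0]
opening: 0.0129
grasp_force: 58.8
```

```bash
python3 -m crank '[[[0,0,-0.05,0,0,0],[0,0,-0.05,0,0,0],[0,0,-0.05,0,0,0],[0,0,0,0,0,0]]]'; python3 -m crank '[[[0,0,-0.05,0,0,0],[0,0,0,0,0,0]]]'
```

```text
time: 43.12
ee_pos: [0.4956, -0.1482, 0.0869]
tcp_rot: [179.9, 0.0, 94.2]
wrist_force: [-0.5, -0.1, -3.8]
opening: 0.0128
grasp_force: 58.8
time: 43.28
ee_pos: [0.4955, -0.1482, 0.0858]
tcp_rot: [180.0, 0.0, 94.2]
wrist_force: [-0.0, -0.1, -4.0]
opening: 0.0129
grasp_force: 58.8
```

```bash
python3 -m crank '[[[0,0,-0.05,0,0,0],[0,0,0,0,0,0]]]'; python3 -m crank '[[[0,0,-0.05,0,0,0],[0,0,0,0,0,0]]]'
```

```text
time: 43.45
ee_pos: [0.4955, -0.1482, 0.0848]
tcp_rot: [180.0, 0.0, 94.2]
wrist_force: [-0.1, 0.7, -4.0]
opening: 0.0126
grasp_force: 59.0
time: 43.62
ee_pos: [0.4956, -0.1482, 0.0847]
tcp_rot: [179.9, 0.0, 94.2]
wrist_force: [-2.2, 0.8, 4.9]
opening: 0.013
grasp_force: 60.1
```

```bash
python3 -m crank '[[[0,0,0,0,0,0],[0,0,0,0,0,0],[0,0,0,0,0,0],[0,0,0.2,0,0,0],[0,0,0.5,0,0,0],[0,0,0.8,0,0,0],[0,0,1,0,0,0],[0,0,1,0,0,0],[0,0,1,0,0,0],[0,0,1,0,0,0],[0,0,1,0,0,0],[0,-0.5,1,0,0,0],[0,-0.5,1,0,0,0],[0,-0.5,1,0,0,0],[0,-0.5,1,0,0,0],[0,-0.4,1,0,0,0],[0,0,0.8,0,0,0],[0,0,0.4,0,0,0],[0,0,0,0,0,0],[0,0,0,0,0,0]]]' 0.33
python3 - <<'E'
from h import *
o=bot.get_obs();m=bot.camera_model("wrist");i=bot.camera("wrist")[:,:,::-1].copy();t=bot.camera("top")[:,:,::-1]
print(o["ee_pos"],o["time"])
im=np.zeros((600,800,3),np.uint8);im[:320,:640]=i[0:320];im[320:600,:]=cv2.resize(t[150:330],(800,225)) [:280] if 0 else 0
im[320:600,:800]=cv2.resize(t[120:332,0:605],(800,280));cv2.imwrite("pics/fin.png",im)
t0=cv2.imread("pics/top0.png");d=cv2.absdiff(t0,t).max(2);d=cv2.medianBlur((d>40).astype(np.uint8),5)
for c in cv2.findContours(d,0,1)[0]:
    if cv2.contourArea(c)>20: print("changed",cv2.boundingRect(c))
E
```

```text
time: 45.28
ee_pos: [0.4956, -0.1963, 0.3384]
tcp_rot: [179.9, 0.0, 94.2]
wrist_force: [0.9, -0.8, -0.5]
opening: 0.0281
grasp_force: 0.0
[ 0.49562278 -0.19626127  0.33841014] 45.2833
changed (182, 415, 106, 65)
changed (332, 299, 11, 7)
changed (146, 245, 40, 41)
changed (236, 223, 28, 27)
changed (441, 169, 44, 73)
changed (233, 144, 407, 336)
```

View pics/fin.png

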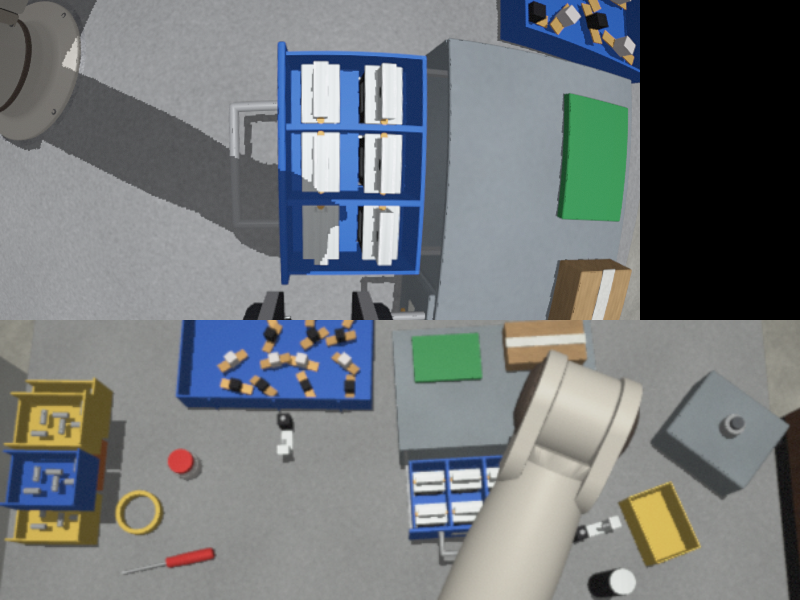

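The final view shows all six pockets filled, with each unit's lug up, and the drawer out. The bystanders are where they were, and the gripper is clear of everything.

```bash
python3 -c "
from workcell import bot
print(bot.job_done())"
```

```text
the job is handed in; nothing more can be done
None
```

The job is handed in at about 45 s of the 72 s: the blue drawer was pulled to its stop and left out, spare_2 stands in pocket_6 and spare_1 in pocket_2, both lug up, and the last pictures showed the other units and bench items in place.

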